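Stow the tall tin in the slant-lid chest

ROBOT

A 7-joint arm with a two-finger parallel gripper is mounted at the origin on the work surface. World frame = base frame: x ahead of the robot, y to its left, z up, the work surface at z = 0. Lengths are in m, angles in rad, forces in N, time in s.
With the tool pointing down it reaches from about 0.4 to 0.85 m from the base axis. Payload 10.4 kg.
Tool frame: the origin (TCP) lies at the very end of the fingers, on their centre line; the grasp point (between the pads) lies r.pinch_z behind it (r.pinch_z is the distance from the TCP to the grasp point, in m); z points along the fingers, x is the direction in which the jaws open and shut, and the axes are right-handed (so a half turn about z gives the same grasp; the last joint's range is limited). The gripper opens to 87 mm and grips with 3 to 60 N. Pads are 19 mm wide; open, the fingers measure 117 mm over their backs; the gripper's body (75 mm by 190 mm) begins 51 mm behind the grasp point.
Start: joints at [1.322, 0.332, -0.065, 1.46, 0.022, 1.35, -0.088], TCP at [0.14, -0.609, 0.19] pointing down, gripper open.
Joint ranges: [-2.6, 2.6], [-0.5, 2.12], [-1.47, 1.34], [0.16, 2.42], [-1.27, 4.41], [0.06, 2.06], [-2.6, 2.6]. Speed limits (rad/s): [2.22, 2.22, 2.79, 2.79, 3.14, 3.14, 3.14].

INTERFACE

Orientations are given as a unit quaternion [x, y, z, w].
In Python, from bench import r gives the robot as it stands.
- The arm moves only by the tool carry_out, never from a script. Its argument "increments" is text: rows parted by semicolons, each of 7 numbers parted by spaces: the turn, a rotation vector about the tool's x, y, z in degrees, then the shift along the tool's x, y, z in m, then the finger opening in m, from 0 to 0.087. A call has exactly 5 rows; each row is the pose to reach, as a shift and turn from the pose measured when the call began, along the tool's axes at that moment; what a row does not reach only later rows make up. A row lasts 1/8 s, in which the tool goes at most 62.5 mm and 10.7 degrees, less where a joint would pass 70% of its speed; a pose out of reach is approached as far as the arm can. A call with a gripper value outside its range is refused whole. The fingers move at their own pace and stop on an object; "squeeze" is the grip in N (left out, the last holds). Time passes only in rows, so rows that repeat a pose let the fingers close, or fill a call up. It gives the time, the measured TCP pose, the force and the opening at its end, in the units of the state.
- r.read_state(): the state, without advancing time (a new reading comes with each control period).
- r.camera(name): name is "scene" or "top" or "wrist"; returns (picture, depth): 420x560x3 uint8, blue, green, red; 420x560 float32, m along the optical axis (not along the pixel's ray), 0 where there is no reading.
- r.camera_model(name): a dict with "K" (3x3 intrinsics, pixels), "k1" (the pictures are not rectified: a ray, as slopes to the right and down, at radius r is drawn at 1 + k1 r^2 times it, then the intrinsics apply), "extrinsics" (4x4, takes a point from camera to world coordinates). Camera axes: x right, y down, z forward; pixel columns grow to the right and rows downward; lengths in m; the calibration is good to about 2 mm. A picture is of the moment at which its call begins: read the wrist's pose just before it. camera_model takes no time and is no camera call; for the wrist camera it gives the pose at the moment of the call.
- r.close_job(): hands the job in, once; it reports no verdict.
The state is a dict: "time": time; "joint_positions": joint angles; "joint_vel": joint speeds; "joint_torque": joint torques, N m; "ee_pos": TCP position; "eef_rot": TCP orientation; "ft_force": force on the tool from outside, world axes, zero at the start; "torque": the same for the moment, N m; "width": finger opening in m.
Only numpy, scipy, OpenCV 4.12 (cv2) and the standard library are available. Lean on these libraries where they do the work, as an engineer would, in place of code of your own. Each camera call takes 0.05 s, during which the arm holds its last target.

TASK

Pull the recessed paddle handle in the chest's slanted lid to trip its latch, and with it raise the lid until the stay at its side clicks in and holds the lid open by itself. Then take the tall tin and, keeping it upright, stand it on the middle of the rubber mat inside the chest. Leave the lid open and do not disturb the squat tin, the jar, the flowerpot or the wooden case.

Things in the scene. Friction and masses are not known exactly. Their poses are not given: they have to be found in the camera images.
- chest: Fixed grey steel chest with a slanted lid, 260 deep (x) x 320 wide (y), 200 mm high at the back (+x), 70 at the front (robot's side). Origin: centre of its underside; x to the back, y left, z up. Walls and floor 6 mm. At the back inside are two bays, centres x = 45, y = +78 and -78 mm, parted by a wall at y = 0, 41 mm high: one holds the mat, the other the wooden case.
- hinge (a point): Middle of the lid's hinge axis (along the chest's y): x = 125, z = 200 mm in the chest's frame. The lid reaches 292 mm from here to its front edge, is 330 mm wide, 8 mm thick, 0.7 kg. Its underside plane goes through the hinge axis and, when shut, slopes down towards the robot at 27 degrees.
- lid (a joint): Lid angle, rad: 0 shut, limit 1.40; its front edge turns up and back about the hinge. Shut, it is locked by a bolt that the paddle withdraws; let go while below the stay's catch, it falls shut. Raised past 1.33 and let down again, it rests on the stay's pawl at about 1.25, some 45 degrees above the level, overhanging the chest.
- stay (a point): The stay, on the outside of the chest's right wall (-y), reaching 176 mm from the middle plane: near lid angle 1.26 rad a steel arm on the lid pushes past a sprung pawl (about 1 N), which snaps back and blocks its return. This point is the pawl's pivot.
- paddle (a joint): Paddle angle in rad relative to the lid: 0 at rest (light spring, 1 to 3 N at the grip), stop at 0.65; the latch is free beyond 0.40. It is hinged at its upper edge, along the chest's y, 142 mm down the lid from the hinge axis and 6 mm below the lid's underside plane. Pulling lifts its lower edge out of the dish; at its stop it then lifts the lid (about 4 N).
- paddle_grip (a point): Centre of the thick grip bar on the paddle's free lower edge, 62 mm from the paddle's hinge line and 3 mm nearer the dish floor. The bar is 44 mm long (y), 14 mm across the slope, 18 mm deep, its top 8 mm below the lid's top face at rest. Axes: y along the bar (the chest's y), z out of the paddle's face (square to the lid at rest), -x down the slope.
- dish (a point): Centre of the mouth of the dish sunk in the lid round the paddle, on the lid's top face, 187 mm from the hinge axis. Inside it is 105 mm down the slope, 120 mm wide (y), its floor 48 mm below the lid's top face and 31 mm below the bar's centre; round the bar are free 38 mm at each end and 29 mm on its lower side. Axes: y along the hinge, z square out of the lid.
- tin: The tall tin: plain bare steel cylinder with a closed top, 60 mm across, 105 mm high, 0.25 to 0.5 kg, standing on the table. Origin: centre of its underside, z up.
- mat: Thin ribbed black rubber mat, 110 x 110 x 4 mm, fixed on the floor of one of the chest's two bays. Origin: centre of its underside, on the chest's inner floor; its axes are the chest's.
- case: Bystander: wooden case 95 x 110 x 60 mm with a low handle on top (to 70 mm), loose in the chest's other bay. Origin: centre of its underside.
- squat_tin: Bystander: squat closed steel tin, 90 mm across, 50 mm high, on the table. Origin: centre of its underside.
- jar: Bystander: closed jar of black paint, 82 mm across, 104 mm high, on the table. Origin: centre of its underside.
- pot: Bystander: empty terracotta flowerpot, 90 mm across the rim, 85 mm high, on the table. Origin: centre of its underside.
Mind the look-alikes: they are no part of the job. What is shaped like the tin but green or turquoise is not meant.

How it is judged:
On the way, in this order (a step that is already met when the one before it is completed fails the run):
1. the paddle is pulled, past 0.30 rad (value of joint paddle above 0.3 rad), for 0.02 s.
2. the lid stands open on its stay (lid above 1.15 rad), not touched by the robot (value of joint lid above 1.15 rad and contact force between each of the fingers, the arm and chest below 0.5 N), for 0.3 s.
At the end, for the whole second after the job is handed in: The lid stands open on its stay (above 1.15 rad); the tall tin stands upright (within 0.1 rad) and still on the rubber mat in the chest, its centre within 30 mm of the mat's centre along each of the mat's sides; the robot touches neither (all of step 2 and x of tin in the frame of mat between -0.03 and 0.03 m and y of tin in the frame of mat between -0.03 and 0.03 m and z of tin in the frame of mat between 0 and 0.01 m and angle between tin's own z axis and vertical below 0.1 rad and linear speed of tin below 0.02 m/s and contact force between each of the fingers, the arm and tin below 0.5 N).
It fails at once if the tall tin is tipped by more than 0.6 rad (angle between tin's own z axis and vertical above 0.6 rad).
It fails at once if a bystander (squat tin, jar, flowerpot, wooden case) is moved by more than 30 mm or tipped by more than 0.4 rad (distance of any of squat_tin, jar, pot, case from where it was at the start of the episode above 0.03 m or angle between any of squat_tin, jar, pot, case's own z axis and vertical above 0.4 rad).
It also fails if it takes over 69 s, if anything falls off the work surface, if the arm or the gripper's body presses on something with over 40 N, if the wrist force passes 120 N, or if a joint passes its speed limit or range.

## Working session

There is one attempt and no reset: what is moved stays moved. The work goes in short steps, Python scripts to look and compute and a tool call to move; the robot and the scene stay as the last step left them, time stands still between calls to the robot, and variables do not carry over. Pictures are saved under pics/ and viewed, and the job is handed in when it is done.

Besides the shell and the picture viewer there is one more tool, called after "Request:" as name(argument=value, ...), one argument or row to a line, values as JSON. carry_out: Moves the arm, as the interface text tells. Its arguments: {"type":"object","properties":{"increments":{"type":"string"},"squeeze":{"type":"number"}},"required":["increments"]}

```bash
ls; mkdir -p pics
python3 - <<'E'
from bench import r
import cv2,numpy as np
s=r.read_state();print({k:np.round(v,3).tolist() for k,v in s.items()}, r.pinch_z)
for n in ["scene","top"]:
    p,d=r.camera(n);cv2.imwrite(f"pics/{n}0.png",p);np.save(f"pics/{n}0.npy",d)
    m=r.camera_model(n);print(n,np.round(m["K"],2).tolist(),m["k1"],np.round(m["extrinsics"],4).tolist())
E
```

```text
pics
{'time': 0.0, 'joint_positions': [1.322, 0.333, -0.065, 1.461, 0.022, 1.35, -0.088], 'joint_vel': [-0.001, 0.001, 0.0, -0.002, -0.001, -0.0, 0.0], 'joint_torque': [-0.001, -62.326, 0.024, -38.99, -0.061, 0.04, 0.0], 'ee_pos': [0.14, -0.609, 0.189], 'eef_rot': [0.782, -0.623, -0.001, -0.0], 'ft_force': [0.032, -0.255, 0.421], 'torque': [-0.004, 0.001, 0.025], 'width': 0.087} 0.0187
scene [[417.44, 0.0, 281.91], [0.0, 417.44, 212.1], [0.0, 0.0, 1.0]] -0.10871695683646042 [[0.5546, 0.5219, -0.648, 1.4277], [0.8318, -0.3686, 0.415, -0.5622], [-0.0223, -0.7692, -0.6386, 0.9452], [0.0, 0.0, 0.0, 1.0]]
top [[515.33, 0.0, 275.53], [0.0, 515.33, 210.32], [0.0, 0.0, 1.0]] -0.1487108878979278 [[-0.0093, -0.9895, 0.144, 0.3957], [-0.9998, 0.0068, -0.0177, -0.0165], [0.0166, -0.1441, -0.9894, 1.5598], [0.0, 0.0, 0.0, 1.0]]
```

View pics/scene0.png

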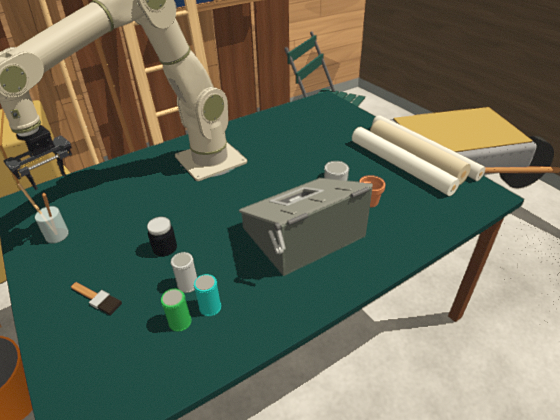

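View pics/top0.png

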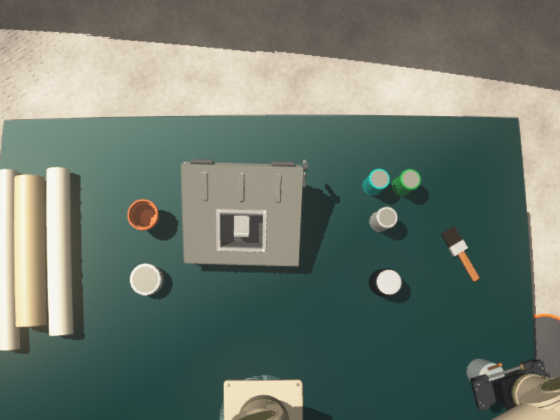

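```bash
cat > h.py <<'E'
import numpy as np,cv2
from bench import r
def ray(m,u,v):
    K=np.array(m["K"]);k=m["k1"]
    p=cv2.undistortPoints(np.array([[[u,v]]],float),K,np.array([k,0,0,0,0],float))[0,0]
    return np.array([p[0],p[1],1.0])
def pt(m,d,u,v,w=1):
    u0,v0=int(round(u)),int(round(v)); z=np.median(d[v0-w:v0+w+1,u0-w:u0+w+1])
    E=np.array(m["extrinsics"]);return (E@np.append(ray(m,u,v)*z,1))[:3]
def cloud(m,d):
    H,W=d.shape;K=np.array(m["K"]);uu,vv=np.meshgrid(np.arange(W),np.arange(H))
    p=cv2.undistortPoints(np.stack([uu,vv],-1).reshape(-1,1,2).astype(float),K,np.array([m["k1"],0,0,0,0],float)).reshape(H,W,2)
    P=np.concatenate([p,np.ones((H,W,1))],-1)*d[...,None]
    E=np.array(m["extrinsics"]);return P@E[:3,:3].T+E[:3,3]
def proj(m,X):
    E=np.linalg.inv(np.array(m["extrinsics"]));p=E[:3,:3]@np.asarray(X)+E[:3,3];a=p[:2]/p[2];a=a*(1+m["k1"]*(a@a))
    K=np.array(m["K"]);return a*[K[0,0],K[1,1]]+K[:2,2]
def tri(obs):
    A=np.zeros((3,3));b=np.zeros(3)
    for m,u,v in obs:
        E=np.array(m["extrinsics"]);q=E[:3,:3]@ray(m,u,v);q/=np.linalg.norm(q);M=np.eye(3)-np.outer(q,q);A+=M;b+=M@E[:3,3]
    return np.linalg.solve(A,b)
E
python3 - <<'E'
import cv2
s=cv2.imread("pics/scene0.png");t=cv2.imread("pics/top0.png")
cv2.imwrite("pics/c1.png",cv2.resize(s[160:340,130:400],None,fx=2.9,fy=2.9,interpolation=cv2.INTER_CUBIC))
cv2.imwrite("pics/c2.png",cv2.resize(t[150:300,120:320],None,fx=4,fy=4,interpolation=cv2.INTER_CUBIC))
cv2.imwrite("pics/c3.png",cv2.resize(t[150:310,340:460],None,fx=3.7,fy=3.7,interpolation=cv2.INTER_CUBIC))
E
```

```text
(no output)
```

View pics/c1.png

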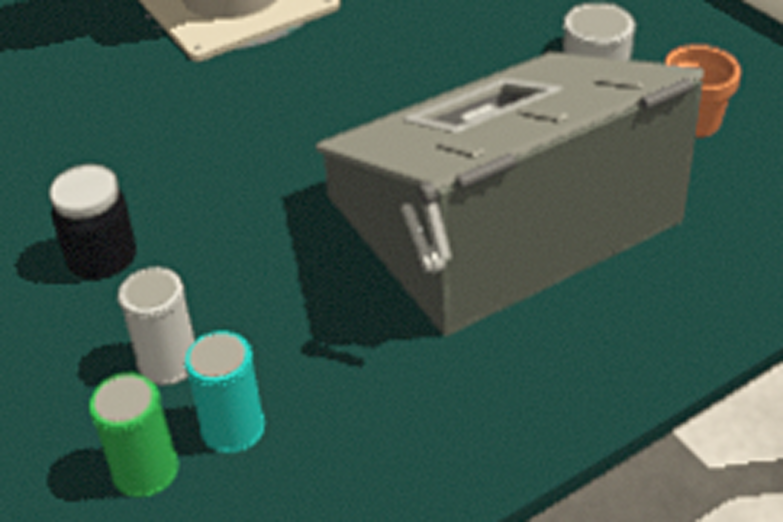

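View pics/c2.png

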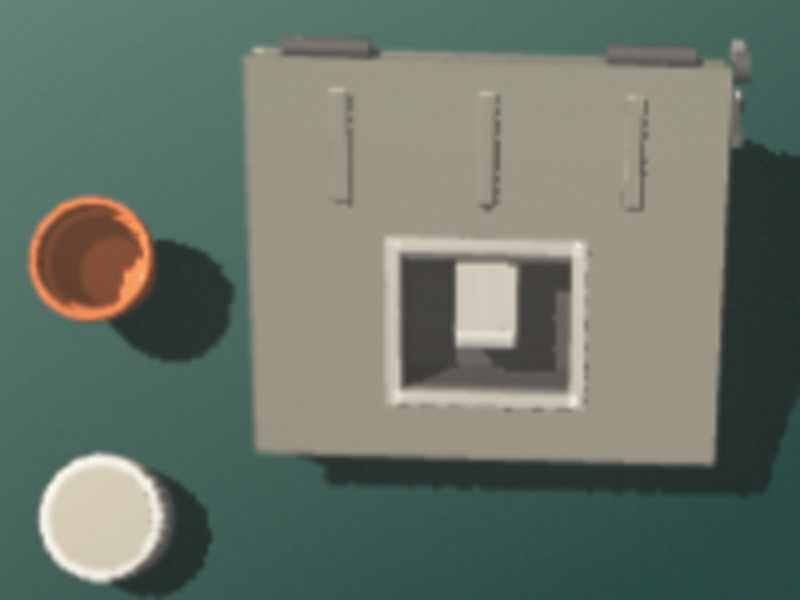

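View pics/c3.png

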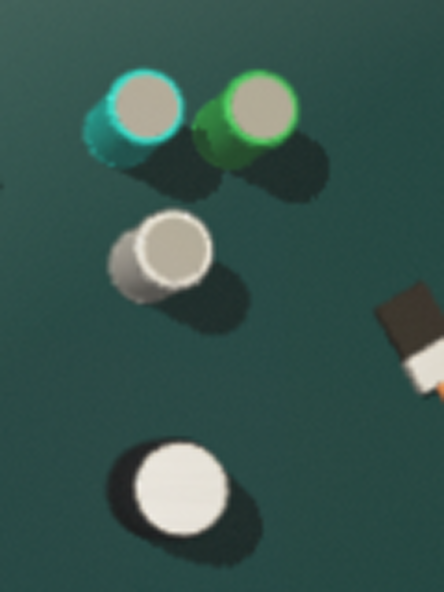

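Run:
```python
from h import *
M={n:r.camera_model(n) for n in["scene","top"]};D={n:np.load(f"pics/{n}0.npy") for n in M}
P={n:cloud(M[n],D[n]) for n in M}
print("tin top tri",tri([(M["top"],387,217.3),(M["scene"],182.4,260.3)]).round(4),"depth",pt(M["top"],D["top"],387,217,2).round(4),pt(M["scene"],D["scene"],182.4,260.3,2).round(4))
T=P["top"]
def med(name,lo,hi,z0,z1):
    for n in P:
        Q=P[n].reshape(-1,3);k=(Q[:,0]>lo[0])&(Q[:,0]<hi[0])&(Q[:,1]>lo[1])&(Q[:,1]<hi[1])&(Q[:,2]>z0)&(Q[:,2]<z1);q=Q[k]
        if len(q):
            c,rad=cv2.minEnclosingCircle(q[:,:2].astype(np.float32));print(name,n,len(q),np.round(c,4),round(rad,4),q[:,2].mean().round(4))
c=pt(M["top"],D["top"],387,217,2)
for nm,u,v,h in[("tin",387,217,.1),("jar",388,283,.1),("squat",146,279,.05),("pot",143,215,.08),("turq",379,179,.1),("green",410,179,.1)]:
    p=pt(M["top"],D["top"],u,v,2);print(p.round(3));med(nm,p[:2]-.06,p[:2]+.06,h-.008,h+.012)
# lid plane
for n,box in[("top",(195,285,172,200)),]:
    u0,u1,v0,v1=box;Q=T[v0:v1,u0:u1].reshape(-1,3);c0=Q.mean(0);_,_,V=np.linalg.svd(Q-c0)
    nn=V[2]*np.sign(V[2][2]);print("plane",nn.round(4),np.degrees(np.arccos(nn[2])),c0.round(4))
print("table z",pt(M["top"],D["top"],350,330,3),pt(M["scene"],D["scene"],120,200,3))
for u,v in[(182.5,164.5),(302,167),(297.5,265),(185,262)]:
    dd=ray(M["top"],u,v);E=np.array(M["top"]["extrinsics"]);q=E[:3,:3]@dd;o=E[:3,3];t=nn@(c0-o)/(nn@q);print((o+t*q).round(4))
```

```text
tin top tri [ 0.586  -0.3625  0.1017] depth [ 0.5859 -0.3634  0.1047] [ 0.5923 -0.3625  0.1072]
[ 0.586 -0.363  0.105]
tin scene 322 [ 0.5863 -0.3647] 0.0325 0.105
tin top 353 [ 0.5853 -0.3612] 0.0311 0.1045
[ 0.397 -0.36   0.103]
jar scene 293 [ 0.4035 -0.3617] 0.0366 0.1036
jar top 493 [ 0.4002 -0.3622] 0.0363 0.1032
[0.415 0.338 0.05 ]
squat scene 271 [0.4167 0.3385] 0.0488 0.0496
squat top 753 [0.4148 0.342 ] 0.0469 0.0495
[0.61  0.362 0.006]
pot scene 136 [0.604  0.3483] 0.0489 0.0802
pot top 204 [0.6018 0.3444] 0.0457 0.0818
[ 0.697 -0.344  0.107]
turq scene 379 [ 0.7008 -0.3457] 0.0319 0.1048
turq top 339 [ 0.6996 -0.3439] 0.0322 0.1048
[ 0.697 -0.436  0.106]
green scene 389 [ 0.6992 -0.4381] 0.0308 0.1046
green top 328 [ 0.6987 -0.4367] 0.0314 0.1051
plane [ 0.9853 -0.007   0.1708] 80.16316468492852 [0.6642 0.0561 0.1861]
table z [ 2.58488490e-01 -2.64497493e-01 -1.58553702e-04] [ 0.05305305 -0.41000528 -0.00082317]
[0.5061 0.0604 1.098 ]
[ 0.5122 -0.0523  1.0583]
[ 0.3873 -0.0034  1.7808]
[ 0.3853 -0.0531  1.7906]
```

Run:
```python
from h import *
M={n:r.camera_model(n) for n in["scene","top"]};D={n:np.load(f"pics/{n}0.npy") for n in M}
P={n:cloud(M[n],D[n]) for n in M}
T=P["top"]
def fit(Q):
    k=np.ones(len(Q),bool)
    A=np.c_[Q[:,:2],np.ones(len(Q))]
    k=np.abs(Q[:,2]-np.median(Q[:,2]))<.1
    for i in range(8):
        x=np.linalg.lstsq(A[k],Q[k,2],rcond=None)[0];e=np.abs(A@x-Q[:,2]);k=e<max(.003,2.5*np.median(e[k]))
    n=np.array([-x[0],-x[1],1]);n/=np.linalg.norm(n);return n,np.array([0,0,x[2]]),k.sum(),e[k].std()
Q=np.concatenate([T[172:260,190:215].reshape(-1,3),T[172:260,272:294].reshape(-1,3)])
n,c,kk,e=fit(Q);print("top",n.round(4),np.degrees(np.arccos(n[2])),c,kk,len(Q),e)
cor=[]
for u,v in[(182.2,164.2),(302.5,166.5),(298,265.5),(184.5,262.5)]:
    E=np.array(M["top"]["extrinsics"]);q=E[:3,:3]@ray(M["top"],u,v);o=E[:3,3];t=n@(c-o)/(n@q);X=o+t*q;cor.append(X);print(X.round(4),proj(M["scene"],X).round(1))
cor=np.array(cor);print([np.linalg.norm(cor[i]-cor[(i+1)%4]).round(4) for i in range(4)])
S=P["scene"].reshape(-1,3);k=(S[:,0]>.4)&(S[:,0]<.8)&(np.abs(S[:,1])<.2)&(S[:,2]>.06)&(S[:,2]<.25)
d=(S[k]-c)@n;print("scene offset from top plane",np.median(d[np.abs(d)<.01]),(np.abs(d)<.01).sum())
```

```text
top [-0.4548  0.0155  0.8905] 27.065942094998796 [ 0.          0.         -0.15788295] 3489 4136 0.0012992621369042857
[0.7202 0.2099 0.2063] [370.3 183.7]
[ 0.7113 -0.1145  0.2073] [278.7 222.7]
[ 0.4511 -0.1063  0.0743] [238.6 209.7]
[0.4619 0.2205 0.0742] [319.2 178.2]
[np.float64(0.3245), np.float64(0.2923), np.float64(0.327), np.float64(0.2904)]
scene offset from top plane -0.0002728826842351036 2664
```

```bash
cat >> h.py <<'E'
from scipy.spatial.transform import Rotation as Ro, Slerp
PSI=np.radians(-1.9)
HINGE=np.array([0.7197,0.048,0.200])
Cz=Ro.from_euler('z',PSI)
def cw(x,y,z): # chest-frame (m) to world
    return HINGE+Cz.apply([x-.125,y,z-.200])
def wc(X): return Cz.inv().apply(np.asarray(X)-HINGE)+[.125,0,.2]
def toolR(t,yaw=PSI,flip=-1):
    """tilt t deg forward from straight down, yaw rad; tool x = flip*left"""
    t=np.radians(t);z=np.array([np.sin(t),0,-np.cos(t)]);x=np.array([0,flip*1.,0]);y=np.cross(z,x)
    return Ro.from_euler('z',yaw)*Ro.from_matrix(np.c_[x,y,z])
def pose():
    s=r.read_state();return np.array(s["ee_pos"]),Ro.from_quat(s["eef_rot"]),s
def plan(targets):
    """targets: list of (tcp pos, Rot, width); prints rows"""
    p,R,s=pose();pp,pr=p,R
    out=[]
    for q,Q,w in targets:
        rv=np.degrees((R.inv()*Q).as_rotvec());sh=R.inv().apply(q-p)
        dm=np.linalg.norm(q-pp);da=np.degrees((pr.inv()*Q).magnitude())
        out.append(" ".join(f"{v:.1f}" for v in rv)+" "+" ".join(f"{v:.4f}" for v in sh)+f" {w:g}")
        print(f"   step {dm*1e3:.0f}mm {da:.1f}deg");pp,pr=q,Q
    print("; ".join(out))
def seg(q,Q,w,n=5,p=None,R=None):
    if p is None:p,R,_=pose()
    S=Slerp([0,1],Ro.concatenate([R,Q]));return [(p+(q-p)*i/n,S(i/n),w) for i in range(1,n+1)]
E
python3 - <<'E'
from h import *
p,R,s=pose();m=r.camera_model("wrist");E=np.array(m["extrinsics"]);T=np.eye(4);T[:3,:3]=R.as_matrix();T[:3,3]=p
print((np.linalg.inv(T)@E).round(3),m["K"],R.as_matrix().round(3))
T=cw(0,0,0);print(T)
# check dish/grip predicted pixels
c,s_=np.cos(np.radians(27)),np.sin(np.radians(27))
def lid(d,y,h): return cw(.125-d*c-h*s_,y,.2-d*s_+h*c)
mt=r.camera_model("top")
for d,y,h in[(.187,0,.008),(.1345,.06,.008),(.2395,-.06,.008),(.204,.022,0),(.204,-.022,0)]: print(lid(d,y,h).round(4),proj(mt,lid(d,y,h)).round(1),((proj(mt,lid(d,y,h))-[120,150])*4).round(0))
g=lid(.204,0,-.009);print("grip",g)
E
```

```text
[[ 1.     0.001 -0.     0.002]
 [-0.001  0.953  0.304 -0.084]
 [ 0.    -0.304  0.953 -0.195]
 [ 0.     0.     0.     1.   ]] [[369.75186537   0.         285.52640888]
 [  0.         369.75186537 205.60292669]
 [  0.           0.           1.        ]] [[ 0.224 -0.975 -0.   ]
 [-0.975 -0.224  0.001]
 [-0.001  0.    -1.   ]]
[0.59476872 0.0521444  0.        ]
[0.5495 0.0536 0.1222] [241.5 230.1] [486. 320.]
[0.5983 0.1121 0.1461] [220.  211.8] [400. 247.]
[ 0.5008 -0.0048  0.0984] [262.5 247.9] [570. 392.]
[0.5388 0.076  0.1074] [233.8 234.5] [455. 338.]
[0.5373 0.032  0.1074] [249.4 234.9] [518. 340.]
grip [0.54211827 0.05389099 0.09936688]
```

```bash
cat > a1.py <<'E'
from h import *
import sys
c,s_=np.cos(np.radians(27)),np.sin(np.radians(27))
def lid(d,y,h): return cw(.125-d*c-h*s_,y,.2-d*s_+h*c)
goal=lid(.204,0,.150); Rg=toolR(27,PSI,1)
E
python3 - <<'E'
from a1 import *
# polar path in azimuth, yaw of jaw
p0=np.array([.14,-.609,.189]);al0=-77.0
N=18
az0=np.degrees(np.arctan2(p0[1],p0[0]));az1=np.degrees(np.arctan2(goal[1],goal[0]));r0=np.hypot(*p0[:2]);r1=np.hypot(*goal[:2])
W=[]
for i in range(1,21):
    f=min(i/N,1);az=np.radians(az0+(az1-az0)*f);rr=r0+(r1-r0)*f
    z=p0[2]+(.33-p0[2])*min(1,i/5)
    al=np.radians(al0+(88.1-al0)*f-90)
    t=0
    W.append((np.array([rr*np.cos(az),rr*np.sin(az),z]),toolR(t,al,1),.087))
np.save("W.npy",np.array([np.r_[q,Q.as_quat()] for q,Q,w in W]))
plan(W[:5]);print(goal)
E
```

```text
step 58mm 9.2deg
   step 58mm 9.2deg
   step 57mm 9.2deg
   step 57mm 9.2deg
   step 56mm 9.2deg
-0.0 0.1 -9.2 -0.0102 -0.0502 -0.0282 0.087; -0.0 0.1 -18.4 -0.0247 -0.0986 -0.0564 0.087; -0.0 0.1 -27.6 -0.0429 -0.1450 -0.0846 0.087; -0.0 0.1 -36.8 -0.0646 -0.1891 -0.1128 0.087; -0.0 0.1 -45.9 -0.0896 -0.2306 -0.1409 0.087
[0.46997347 0.05628428 0.24103692]
```

Request:
carry_out(
  increments="0 0 -9.2 -0.010 -0.050 -0.028 0.087; 0 0 -18.4 -0.025 -0.099 -0.056 0.087; 0 0 -27.6 -0.043 -0.145 -0.085 0.087; 0 0 -36.8 -0.065 -0.189 -0.113 0.087; 0 0 -46 -0.090 -0.231 -0.141 0.087",
)

```text
time: 0.72
ee_pos: [0.3459, -0.4682, 0.3305]
eef_rot: [0.964, -0.265, -0.001, -0.001]
ft_force: [0.1, -0.3, -0.4]
width: 0.0869
```

```bash
cat > nx.py <<'E'
from h import *
import sys
W=[(w[:3],Ro.from_quat(w[3:7]),float(sys.argv[3])) for w in np.load("W.npy")]
plan(W[int(sys.argv[1]):int(sys.argv[2])]);s=r.read_state();print(np.round(s["joint_positions"],2),np.round(s["ee_pos"],3))
E
python3 nx.py 5 10 .06
```

```text
step 46mm 8.8deg
   step 47mm 9.2deg
   step 46mm 9.2deg
   step 46mm 9.2deg
   step 45mm 9.2deg
-0.1 0.1 -8.8 0.0085 -0.0447 0.0005 0.06; -0.1 0.1 -18.0 0.0132 -0.0916 0.0006 0.06; -0.1 0.1 -27.1 0.0140 -0.1381 0.0006 0.06; -0.1 0.1 -36.3 0.0108 -0.1837 0.0007 0.06; -0.1 0.1 -45.5 0.0040 -0.2283 0.0008 0.06
[ 1.1   0.22 -0.3   1.31  0.06  1.62  0.27] [ 0.346 -0.468  0.331]
```

Request:
carry_out(
  increments="0 0 -8.8 0.008 -0.045 0 0.06; 0 0 -18 0.013 -0.092 0 0.06; 0 0 -27 0.014 -0.138 0 0.06; 0 0 -36.3 0.011 -0.184 0 0.06; 0 0 -45.5 0.004 -0.228 0 0.06",
)

```text
time: 1.35
ee_pos: [0.4664, -0.2727, 0.3303]
eef_rot: [0.991, 0.131, -0.0, -0.001]
ft_force: [-0.4, -0.1, 0.4]
width: 0.0606
```

```bash
python3 nx.py 10 15 .06
```

```text
step 43mm 8.8deg
   step 44mm 9.2deg
   step 43mm 9.2deg
   step 42mm 9.2deg
   step 42mm 9.2deg
-0.1 0.0 -8.8 0.0231 -0.0364 0.0004 0.06; -0.1 0.0 -18.0 0.0432 -0.0752 0.0005 0.06; -0.1 0.0 -27.2 0.0598 -0.1149 0.0006 0.06; -0.1 -0.0 -36.3 0.0727 -0.1553 0.0007 0.06; -0.1 -0.0 -45.5 0.0821 -0.1960 0.0008 0.06
[ 0.9   0.15 -0.52  1.41  0.07  1.6   0.65] [ 0.466 -0.273  0.33 ]
```

Request:
carry_out(
  increments="0 0 -8.8 0.023 -0.036 0 0.06; 0 0 -18 0.043 -0.075 0 0.06; 0 0 -27.2 0.060 -0.115 0 0.06; 0 0 -36.3 0.073 -0.155 0 0.06; 0 0 -45.5 0.082 -0.196 0 0.06",
)

```text
time: 1.98
ee_pos: [0.4945, -0.0607, 0.3304]
eef_rot: [0.862, 0.507, -0.0, -0.002]
ft_force: [0.2, 0.1, 0.6]
width: 0.0601
```

Run:
```python
from a1 import *
p,R,s=pose();print(np.round(s["joint_positions"],2),p)
q1=lid(.204,0,.10)
plan(seg(q1,Rg,.06,5))
```

```text
[ 0.74  0.06 -0.73  1.51  0.04  1.59  1.07] [ 0.49446658 -0.06065242  0.33038622]
   step 35mm 7.7deg
   step 35mm 7.7deg
   step 35mm 7.7deg
   step 35mm 7.7deg
   step 35mm 7.7deg
-5.3 1.3 -5.3 0.0201 -0.0115 0.0268 0.06; -10.7 2.5 -10.7 0.0402 -0.0231 0.0537 0.06; -16.0 3.8 -16.0 0.0603 -0.0346 0.0805 0.06; -21.3 5.0 -21.4 0.0804 -0.0462 0.1074 0.06; -26.6 6.3 -26.7 0.1005 -0.0577 0.1342 0.06
```

Request:
carry_out(
  increments="-5.3 1.3 -5.3 0.020 -0.0115 0.027 0.06; -10.7 2.5 -10.7 0.040 -0.023 0.054 0.06; -16 3.8 -16 0.060 -0.0345 0.0805 0.06; -21.3 5 -21.4 0.080 -0.046 0.1075 0.06; -26.6 6.3 -26.7 0.1005 -0.058 0.134 0.06",
)

```text
time: 2.6
ee_pos: [0.4921, 0.0562, 0.196]
eef_rot: [0.698, 0.677, 0.163, 0.169]
ft_force: [0.2, 0.7, -0.9]
width: 0.0596
```

Run:
```python
from a1 import *
p,R,s=pose();print(np.round(s["joint_positions"],2),p,wc(p),s["width"])
m=r.camera_model("wrist");pic,d=r.camera("wrist");cv2.imwrite("pics/w1.png",pic);np.save("pics/w1.npy",d)
for a in[(.204,.022,0),(.204,-.022,0),(.211,.022,0),(.211,-.022,0),(.197,.022,0),(.1345,.06,.008),(.2395,.06,.008),(.2395,-.06,.008)]: print(a,proj(m,lid(*a)).round(1))
```

```text
[ 0.61 -0.4  -0.74  2.17 -0.25  0.81  1.52] [0.49214017 0.0562139  0.19599958] [-0.10270705  0.00066459  0.19599958] 0.05961160292024833
(0.204, 0.022, 0) [312.9 193.5]
(0.204, -0.022, 0) [259.9 193.3]
(0.211, 0.022, 0) [313.2 185.3]
(0.211, -0.022, 0) [259.7 185.2]
(0.197, 0.022, 0) [312.7 201.5]
(0.1345, 0.06, 0.008) [355.1 273. ]
(0.2395, 0.06, 0.008) [363.4 152.8]
(0.2395, -0.06, 0.008) [209.8 152.4]
```

View pics/w1.png

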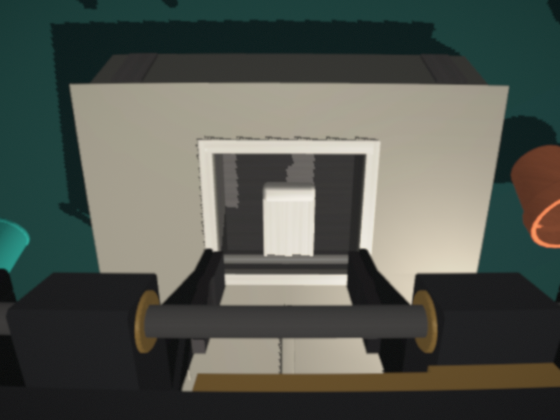

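Run:
```python
from a1 import *
plan(seg(lid(.204,.0012,-.026),Rg,.06,4))
```

```text
step 31mm 0.1deg
   step 31mm 0.1deg
   step 31mm 0.1deg
   step 31mm 0.1deg
-0.0 0.0 0.1 -0.0001 0.0019 0.0305 0.06; -0.0 0.0 0.2 -0.0002 0.0038 0.0611 0.06; -0.1 0.0 0.4 -0.0004 0.0057 0.0916 0.06; -0.1 0.0 0.5 -0.0005 0.0076 0.1222 0.06
```

Request:
carry_out(
  increments="0 0 0.2 0 0.004 0.030 0.06; 0 0 0.4 0 0.0076 0.061 0.06; 0 0 0.5 0 0.0076 0.092 0.06; 0 0 0.5 -0.0005 0.0076 0.122 0.06; 0 0 0.5 -0.0005 0.0076 0.122 0.06",
)

```text
time: 3.28
ee_pos: [0.5486, 0.0549, 0.0823]
eef_rot: [0.7, 0.676, 0.161, 0.165]
ft_force: [0.4, 0.3, 0.5]
width: 0.0599
```

Run:
```python
from a1 import *
p,R,s=pose();print(np.round(s["joint_positions"],2),p-lid(.204,.0012,-.026))
m=r.camera_model("wrist");pic,d=r.camera("wrist");cv2.imwrite("pics/w2.png",pic[100:400,120:450][:, :])
```

```text
[ 0.82 -0.01 -1.06  2.19  0.22  0.52  1.12] [-0.00122202  0.00010335 -0.00194491]
```

View pics/w2.png

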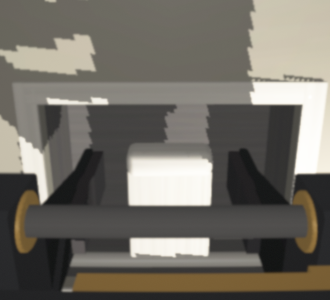

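Request:
carry_out(
  increments="0 0 0 0 0 0 0.04; 0 0 0 0 0 0 0.03; 0 0 0 0 0 0 0.03; 0 0 0 0 0 0 0.03; 0 0 0 0 0 0 0.03",
  squeeze=30,
)

```text
time: 3.95
ee_pos: [0.549, 0.055, 0.0837]
eef_rot: [0.7, 0.676, 0.161, 0.166]
ft_force: [0.3, 0.5, -0.3]
width: 0.0308
```

```bash
cat > lift.py <<'E'
from a1 import *
def bar(th,pa):  # chest-frame of bar centre given lid angle, paddle angle
    # lid-frame: d along slope, h normal ; paddle hinge (.142,-.006); bar rel (.062,-.003) rotated by pa (lifts)
    d=.142+.062*np.cos(pa)+.003*np.sin(pa); h=-.006+.062*np.sin(pa)-.003*np.cos(pa)
    a=np.radians(27)-th # slope downwards
    return cw(.125-d*np.cos(a)-h*np.sin(a),OFF,.2-d*np.sin(a)+h*np.cos(a))
OFF=.0012
def tgt(th,pa,t,b,w=.03,dx=0):
    """b: (tool-frame) offset of bar centre from TCP: bar=TCP+R*b"""
    Q=toolR(t,PSI,1);return (bar(th,pa)-Q.apply(b),Q,w)
E
python3 - <<'E'
from lift import *
p,R,s=pose();print(np.round(s["joint_positions"],2),s["width"],s["ft_force"],p)
b=R.inv().apply(bar(0,0)-p);print("b",b)
plan([tgt(0,pa,t,b) for pa,t in[(.13,26),(.26,25),(.40,24),(.52,23),(.64,22)]])
for th,t in[(0,22),(.3,18),(.6,14),(.9,10),(1.2,6),(1.36,3)]:print(th,tgt(th,.65,t,b)[0])
E
```

```text
[ 0.81 -0.02 -1.06  2.19  0.22  0.52  1.13] 0.030829840484450775 [ 0.26569708  0.45068883 -0.28853817] [0.54899071 0.05497847 0.08367   ]
b [-9.45747555e-05  9.66640489e-04 -1.70922847e-02]
   step 8mm 0.8deg
   step 8mm 1.0deg
   step 9mm 1.0deg
   step 7mm 1.0deg
   step 7mm 1.0deg
0.8 -0.1 -0.1 -0.0000 -0.0001 -0.0081 0.03; 1.8 -0.1 -0.1 -0.0000 0.0007 -0.0161 0.03; 2.8 -0.1 -0.1 0.0000 0.0028 -0.0245 0.03; 3.8 -0.1 -0.1 0.0000 0.0055 -0.0313 0.03; 4.8 -0.1 -0.1 0.0000 0.0089 -0.0378 0.03
0 [0.54000399 0.05525642 0.12204957]
0.3 [0.52889848 0.05562483 0.17923551]
0.6 [0.53520876 0.05541549 0.23687817]
0.9 [0.55827279 0.05465038 0.28980622]
1.2 [0.59593064 0.05340114 0.33327636]
1.36 [0.6205715  0.05258372 0.35120378]
```

Run:
```python
from a1 import *
pic,d=r.camera("wrist");cv2.imwrite("pics/w3.png",cv2.resize(pic[150:400,170:420],None,fx=2.4,fy=2.4))
```

```text
(no output)
```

View pics/w3.png

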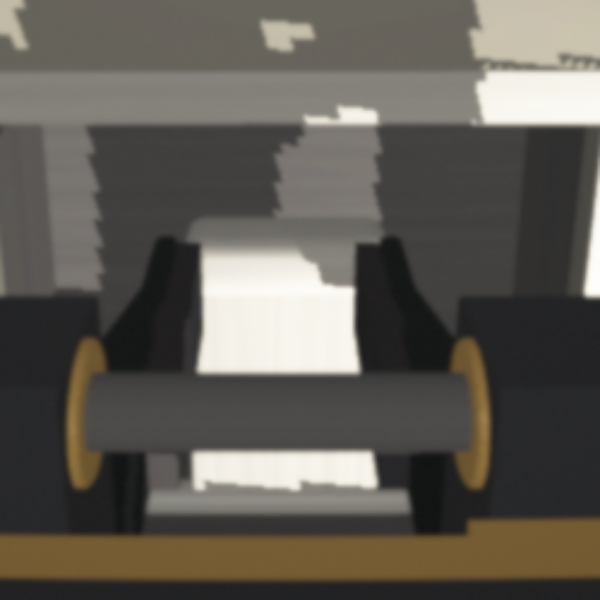

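Run:
```python
from a1 import *
p,R,s=pose();m=r.camera_model("wrist");print(s["width"])
for x in(-.0435/2*2*0-.022,-.0154,0,.0154,.022): print(x,proj(m,p+R.apply([x,-.0095,0])).round(1),proj(m,p+R.apply([x,0.0095,0])).round(1))
for a in[(.204,.022,0),(.204,-.022,0),(.211,.022,0),(.211,-.022,0),(.211,.022,-.018),(.211,-.022,-.018),(.197,.022,0),(.197,-.022,0)]: print(a,proj(m,lid(*a)).round(1))
pic,d=r.camera("wrist")
for v in range(236,300,6): print(v,[f"{1e3*d[v,u]:.0f}" for u in range(236,340,6)])
```

```text
0.03048341789507953
-0.022 [249.1 225.1] [250.1 255.8]
-0.0154 [260.8 225.1] [261.4 255.8]
0 [288.1 225.1] [288.  255.8]
0.0154 [315.4 225.1] [314.5 255.8]
0.022 [327.  225.1] [325.9 255.7]
(0.204, 0.022, 0) [329.3 262.7]
(0.204, -0.022, 0) [242.4 262.8]
(0.211, 0.022, 0) [329.8 250. ]
(0.211, -0.022, 0) [241.9 250.2]
(0.211, 0.022, -0.018) [326.  236.3]
(0.211, -0.022, -0.018) [245.5 236.4]
(0.197, 0.022, 0) [328.8 275. ]
(0.197, -0.022, 0) [242.9 275.2]
236 ['224', '226', '224', '224', '226', '224', '225', '226', '225', '226', '225', '225', '224', '225', '224', '225', '225', '226']
242 ['225', '227', '226', '196', '196', '195', '196', '196', '195', '195', '194', '196', '195', '195', '196', '198', '226', '227']
248 ['226', '227', '194', '187', '188', '187', '188', '188', '188', '190', '189', '189', '188', '187', '189', '189', '178', '228']
254 ['170', '171', '173', '186', '186', '185', '187', '186', '186', '185', '187', '186', '186', '185', '174', '174', '171', '228']
260 ['166', '167', '167', '178', '186', '186', '186', '186', '187', '186', '187', '185', '185', '186', '167', '169', '164', '164']
266 ['159', '163', '162', '180', '187', '187', '187', '187', '187', '188', '187', '187', '187', '187', '163', '163', '159', '159']
272 ['154', '157', '157', '179', '189', '189', '189', '190', '189', '189', '189', '190', '190', '189', '163', '157', '157', '153']
278 ['152', '152', '154', '178', '194', '194', '194', '192', '194', '194', '193', '194', '192', '192', '163', '152', '153', '148']
284 ['148', '147', '154', '179', '194', '193', '195', '193', '194', '195', '194', '194', '194', '193', '164', '147', '147', '145']
290 ['143', '144', '156', '178', '195', '194', '194', '195', '195', '194', '195', '195', '194', '195', '164', '143', '143', '142']
296 ['138', '139', '156', '196', '196', '195', '196', '196', '196', '196', '196', '197', '195', '196', '162', '140', '139', '139']
```

Run:
```python
from a1 import *
p,R,s=pose();m=r.camera_model("wrist")
pic,d=r.camera("wrist");P=cloud(m,d)
for u in(236,242,248,254,320,326,332):
  for v in(248,250,252,254,257,260,266,272): 
    if d[v,u]<.183: print(u,v,(1e3*R.inv().apply(P[v,u]-p)).round(0),(1e3*d[v,u]).round(0))
```

```text
236 250 [-25. -10. -35.] 175.0
236 252 [-25. -10. -38.] 172.0
236 254 [-24. -10. -40.] 171.0
236 257 [-24. -10. -43.] 168.0
236 260 [-23. -11. -46.] 164.0
236 266 [-23. -10. -51.] 160.0
236 272 [-22. -10. -57.] 154.0
242 248 [-22. -10. -32.] 178.0
242 250 [-22. -11. -36.] 174.0
242 252 [-22. -11. -38.] 172.0
242 254 [-22. -11. -40.] 170.0
242 257 [-21. -10. -42.] 169.0
242 260 [-21.  -8. -42.] 169.0
242 266 [-21.  -9. -49.] 162.0
242 272 [-20.  -9. -54.] 158.0
248 252 [-19.  -9. -34.] 177.0
248 254 [-19.  -9. -36.] 174.0
248 257 [-19.  -9. -40.] 170.0
248 260 [-18.  -9. -43.] 167.0
248 266 [-18.  -9. -49.] 162.0
248 272 [-17.  -9. -54.] 157.0
254 254 [-17.  -7. -33.] 178.0
254 257 [-17.  -6. -33.] 178.0
254 260 [-17.  -4. -34.] 178.0
254 266 [-17.  -2. -35.] 178.0
254 272 [-17.   1. -36.] 178.0
320 252 [ 15.  -8. -33.] 177.0
320 254 [ 15.  -9. -36.] 174.0
320 257 [ 14.  -9. -40.] 171.0
320 260 [ 14.  -9. -43.] 167.0
320 266 [ 14.  -9. -50.] 161.0
320 272 [ 14.  -6. -48.] 164.0
326 252 [ 18.  -9. -35.] 175.0
326 254 [ 18.  -9. -37.] 173.0
326 257 [ 17. -10. -41.] 169.0
326 260 [ 17.  -9. -42.] 169.0
326 266 [ 16.  -9. -49.] 163.0
326 272 [ 16.  -9. -54.] 157.0
332 248 [ 21. -10. -33.] 177.0
332 250 [ 20. -10. -36.] 174.0
332 252 [ 20. -11. -39.] 171.0
332 254 [ 20. -10. -39.] 171.0
332 257 [ 20. -11. -43.] 167.0
332 260 [ 19. -10. -46.] 164.0
332 266 [ 18. -11. -52.] 158.0
332 272 [ 18.  -9. -54.] 157.0
```

Run:
```python
from a1 import *
p,R,s=pose();m=r.camera_model("wrist")
pic,d=r.camera("wrist");P=cloud(m,d)
for u,v in[(286,262),(286,266),(286,236),(200,170)]:
  X=P[v,u];c=wc(X);dx=.125-c[0];dz=c[2]-.2
  print(u,v,"lid d,h:",(1e3*(dx*c_ if 0 else dx*np.cos(np.radians(27))-dz*np.sin(np.radians(27)))).round(1),(1e3*(dx*-np.sin(np.radians(27))*-1*-1+0)) if 0 else (1e3*(-dx*-np.sin(np.radians(27))+dz*np.cos(np.radians(27)))).round(1),"y",c[1].round(4),"tool",(1e3*R.inv().apply(X-p)).round(1))
# fingers in w1
d1=np.load("pics/w1.npy")
print([f"{1e3*d1[v,215]:.0f}" for v in range(244,300,4)],[f"{1e3*d1[v,365]:.0f}" for v in range(244,300,4)])
```

```text
286 262 lid d,h: 204.8 0.6 y 0.0001 tool [ -1.2   0.2 -26.8]
286 266 lid d,h: 202.0 -0.6 y 0.0001 tool [ -1.2   3.  -25.6]
286 236 lid d,h: 202.4 -39.6 y 0.0002 tool [-1.1  2.7 13.4]
200 170 lid d,h: 253.7 8.4 y -0.0381 tool [-39.5 -48.7 -34.4]
['309', '310', '176', '172', '168', '165', '161', '157', '158', '157', '157', '158', '158', '158'] ['309', '178', '173', '168', '164', '161', '160', '157', '153', '151', '147', '145', '142', '141']
```

The visible fingertips end about 31 mm behind the reported TCP: they sit at depth 178 while the bar top is at 186, and they closed above the bar. I'll open and go about 31 mm deeper.

Request:
carry_out(
  increments="0 0 0 0.001 0 -0.004 0.062; 0 0 0 0.001 0 -0.004 0.062; 0 0 0 0.001 0 -0.004 0.062; 0 0 0 0.001 0 -0.004 0.062; 0 0 0 0.001 0 0 0.062",
)

```text
time: 4.78
ee_pos: [0.5493, 0.0559, 0.0837]
eef_rot: [0.7, 0.676, 0.161, 0.166]
ft_force: [-0.3, -1.1, -0.1]
width: 0.0612
```

Run:
```python
from a1 import *
p,R,s=pose();print(s["width"],np.round(s["joint_positions"],2))
plan(seg(lid(.204,.0005,-.056),Rg,.062,4))
m=r.camera_model("wrist");pic,d=r.camera("wrist");P=cloud(m,d);Q=R.inv().apply((P.reshape(-1,3)-p)).reshape(P.shape)
k=(np.abs(Q[...,0])>.028)&(np.abs(Q[...,0])<.05)&(np.abs(Q[...,1])<.02)
z=Q[...,2][k];print(np.histogram(z,bins=np.arange(-.1,.03,.005)))
```

```text
0.06120818604486862 [ 0.82 -0.02 -1.06  2.19  0.22  0.52  1.12]
   step 7mm 0.1deg
   step 7mm 0.1deg
   step 7mm 0.1deg
   step 7mm 0.1deg
-0.1 -0.0 -0.0 -0.0004 0.0002 0.0074 0.062; -0.1 -0.0 -0.0 -0.0009 0.0005 0.0149 0.062; -0.2 -0.0 -0.1 -0.0013 0.0007 0.0223 0.062; -0.2 -0.1 -0.1 -0.0018 0.0009 0.0298 0.062
(array([ 469,  363,  275,  734,  607,  543,  399,  460,  537,  414,  394,
        375,  326,  140,    0,    0,    0,    0,    0,    0,    0,    0,
       3948,   23,    0]), array([-1.00000000e-01, -9.50000000e-02, -9.00000000e-02, -8.50000000e-02,
       -8.00000000e-02, -7.50000000e-02, -7.00000000e-02, -6.50000000e-02,
       -6.00000000e-02, -5.50000000e-02, -5.00000000e-02, -4.50000000e-02,
       -4.00000000e-02, -3.50000000e-02, -3.00000000e-02, -2.50000000e-02,
       -2.00000000e-02, -1.50000000e-02, -1.00000000e-02, -5.00000000e-03,
        8.32667268e-17,  5.00000000e-03,  1.00000000e-02,  1.50000000e-02,
        2.00000000e-02,  2.50000000e-02]))
```

Request:
carry_out(
  increments="0 0 0 -0.001 0 0.008 0.062; 0 0 0 -0.001 0 0.016 0.062; 0 0 0 -0.001 0.001 0.024 0.062; 0 0 0 -0.001 0.001 0.030 0.062; 0 0 0 -0.001 0.001 0.030 0.062",
)

```text
time: 5.45
ee_pos: [0.5632, 0.0546, 0.0561]
eef_rot: [0.7, 0.676, 0.161, 0.165]
ft_force: [-0.5, 1.7, 0.0]
width: 0.0617
```

Request:
carry_out(
  increments="0 0 0 0 0 0 0.04; 0 0 0 0 0 0 0.03; 0 0 0 0 0 0 0.03; 0 0 0 0 0 0 0.03; 0 0 0 0 0 0 0.03",
  squeeze=30,
)

```text
time: 6.08
ee_pos: [0.5632, 0.0562, 0.0563]
eef_rot: [0.699, 0.677, 0.162, 0.165]
ft_force: [0.4, 6.3, -1.7]
width: 0.0439
```

Run:
```python
from lift import *
p,R,s=pose();print(np.round(s["joint_positions"],2),s["width"],s["ft_force"],p)
b=R.inv().apply(bar(0,0)-p);print("b",b)
plan([tgt(0,pa,t,b) for pa,t in[(.13,26),(.26,25),(.40,24),(.52,23),(.64,22)]])
```

```text
[ 0.76  0.11 -1.04  2.18  0.48  0.5   0.9 ] 0.04392617976373413 [ 0.38384863  6.26793217 -1.66187099] [0.56323529 0.05622801 0.05628584]
b [-0.00164532  0.00058092 -0.04794242]
   step 8mm 0.7deg
   step 8mm 1.0deg
   step 9mm 1.0deg
   step 7mm 1.0deg
   step 7mm 1.0deg
0.7 -0.2 -0.0 -0.0002 -0.0005 -0.0081 0.03; 1.7 -0.2 -0.0 -0.0001 -0.0002 -0.0161 0.03; 2.7 -0.2 -0.0 -0.0001 0.0013 -0.0245 0.03; 3.7 -0.2 -0.0 -0.0001 0.0034 -0.0314 0.03; 4.7 -0.2 -0.0 -0.0000 0.0064 -0.0379 0.03
```

Request:
carry_out(
  increments="0.7 0 0 0 -0.0005 -0.008 0.03; 1.7 0 0 0 0 -0.016 0.03; 2.7 0 0 0 0.0013 -0.0245 0.03; 3.7 0 0 0 0.0034 -0.0315 0.03; 4.7 0 0 0 0.0064 -0.038 0.03",
)

```text
time: 6.7
ee_pos: [0.5507, 0.0568, 0.0926]
eef_rot: [0.705, 0.683, 0.133, 0.135]
ft_force: [0.8, 3.1, -8.1]
width: 0.0436
```

```bash
sed -i 's/^OFF=.*/OFF=.0028/' lift.py
cat > est.py <<'E'
from lift import *
from scipy.optimize import least_squares
def est(b):
    p,R,s=pose();X=p+R.apply(b)
    # estimate th given pa=.65 ; and residual
    best=min(np.arange(-.1,1.5,.005),key=lambda th:np.linalg.norm(bar(th,.65)-X))
    print("bar",X.round(4),"th@stop",round(best,3),"res mm",((X-bar(best,.65))*1e3).round(1),"pa(th=0)",round(min(np.arange(0,.8,.01),key=lambda a:np.linalg.norm(bar(0,a)-X)),2),"w",round(s["width"],4),"F",np.round(s["ft_force"],1),"q",np.round(s["joint_positions"],2),"t",s["time"])
E
python3 - <<'E'
from est import *
b=np.array([0,.0006,-.048]);est(b)
p,R,s=pose();print(R.inv().apply(bar(0,.65)-p))
b2=R.inv().apply(bar(0,.65)-p);b2=b
plan([tgt(th,.66,t,b2) for th,t in[(.05,22),(.12,20),(.2,18.5),(.28,17.5),(.36,16.5)]])
E
```

```text
bar [0.5334 0.0571 0.1374] th@stop 0.0 res mm [-1.1  0.2 -0.9] pa(th=0) 0.63 w 0.0436 F [ 0.8  3.1 -8.1] q [ 0.85  0.05 -1.1   2.1   0.24  0.66  1.14] t 6.7
[-0.00016119  0.00198023 -0.0483866 ]
   step 11mm 0.3deg
   step 14mm 2.0deg
   step 15mm 1.5deg
   step 15mm 1.0deg
   step 15mm 1.0deg
-0.1 -0.2 -0.0 -0.0003 0.0027 -0.0106 0.03; 1.9 -0.2 0.0 -0.0003 0.0030 -0.0242 0.03; 3.4 -0.2 0.0 -0.0002 0.0052 -0.0395 0.03; 4.4 -0.2 0.0 -0.0001 0.0090 -0.0544 0.03; 5.4 -0.2 0.0 -0.0001 0.0140 -0.0690 0.03
```

Bar held and paddle near its stop. Lifting the lid.

Request:
carry_out(
  increments="0 0 0 0 0.0025 -0.0105 0.03; 1.9 0 0 0 0.003 -0.024 0.03; 3.4 0 0 0 0.005 -0.0395 0.03; 4.4 0 0 0 0.009 -0.0545 0.03; 5.4 0 0 0 0.014 -0.069 0.03",
)

```text
time: 7.32
ee_pos: [0.5365, 0.0573, 0.1613]
eef_rot: [0.711, 0.689, 0.1, 0.1]
ft_force: [-0.3, 3.0, -9.2]
width: 0.0438
```

```bash
cat > ln.py <<'E'
from est import *
import sys
b=np.array([0,.0006,-.048]);est(b)
a=[float(x) for x in sys.argv[1:]]
th=np.linspace(a[0],a[1],6)[1:];t=np.linspace(a[2],a[3],6)[1:]
plan([tgt(x,.66,y,b) for x,y in zip(th,t)])
E
python3 ln.py .36 .8 16.5 11
```

```text
bar [0.5237 0.0575 0.2076] th@stop 0.36 res mm [-1.   0.2  0.1] pa(th=0) 0.79 w 0.0438 F [-0.3  3.  -9.2] q [ 0.89 -0.03 -1.09  1.95  0.05  0.93  1.31] t 7.325
   step 18mm 0.9deg
   step 17mm 1.1deg
   step 17mm 1.1deg
   step 17mm 1.1deg
   step 17mm 1.1deg
0.8 -0.2 0.0 -0.0003 0.0069 -0.0161 0.03; 1.9 -0.2 0.0 -0.0003 0.0135 -0.0315 0.03; 3.0 -0.2 0.1 -0.0002 0.0215 -0.0463 0.03; 4.1 -0.2 0.1 -0.0001 0.0307 -0.0602 0.03; 5.2 -0.2 0.1 -0.0001 0.0411 -0.0732 0.03
```

Request:
carry_out(
  increments="0.8 0 0 0 0.007 -0.016 0.03; 1.9 0 0 0 0.0135 -0.0315 0.03; 3 0 0 0 0.0215 -0.0465 0.03; 4.1 0 0 0 0.0305 -0.060 0.03; 5.2 0 0 0 0.041 -0.073 0.03",
)

```text
time: 7.95
ee_pos: [0.5537, 0.0566, 0.2421]
eef_rot: [0.715, 0.693, 0.067, 0.066]
ft_force: [-3.5, 2.9, -7.9]
width: 0.0435
```

```bash
python3 ln.py .79 1.15 11 6
```

```text
bar [0.5453 0.0567 0.2894] th@stop 0.795 res mm [-0.7  0.1  0.3] pa(th=0) 0.79 w 0.0435 F [-3.5  2.9 -7.9] q [ 0.85  0.09 -1.1   1.7   0.13  1.22  1.27] t 7.95
   step 13mm 0.8deg
   step 13mm 1.0deg
   step 13mm 1.0deg
   step 13mm 1.0deg
   step 13mm 1.0deg
0.8 -0.2 0.1 -0.0003 0.0090 -0.0099 0.03; 1.8 -0.2 0.1 -0.0002 0.0179 -0.0200 0.03; 2.8 -0.2 0.1 -0.0002 0.0275 -0.0294 0.03; 3.8 -0.2 0.1 -0.0002 0.0377 -0.0381 0.03; 4.8 -0.2 0.1 -0.0002 0.0486 -0.0460 0.03
```

Request:
carry_out(
  increments="0.8 0 0 0 0.009 -0.010 0.03; 1.8 0 0 0 0.018 -0.020 0.03; 2.8 0 0 0 0.0275 -0.0295 0.03; 3.8 0 0 0 0.0375 -0.038 0.03; 4.8 0 0 0 0.0485 -0.046 0.03",
)

```text
time: 8.57
ee_pos: [0.5913, 0.0554, 0.2957]
eef_rot: [0.717, 0.695, 0.036, 0.034]
ft_force: [-6.0, 2.7, -3.6]
width: 0.0438
```

```bash
python3 ln.py 1.15 1.37 6 1
```

```text
bar [0.5872 0.0553 0.3436] th@stop 1.145 res mm [0.1 0.1 0.3] pa(th=0) 0.79 w 0.0438 F [-6.   2.7 -3.6] q [ 0.69  0.3  -1.07  1.43  0.3   1.47  1.17] t 8.575
   step 9mm 0.7deg
   step 8mm 1.0deg
   step 8mm 1.0deg
   step 8mm 1.0deg
   step 8mm 1.0deg
0.7 -0.2 0.1 -0.0003 0.0077 -0.0054 0.03; 1.7 -0.2 0.1 -0.0003 0.0141 -0.0101 0.03; 2.7 -0.2 0.1 -0.0003 0.0206 -0.0145 0.03; 3.7 -0.2 0.1 -0.0003 0.0274 -0.0186 0.03; 4.7 -0.2 0.1 -0.0003 0.0343 -0.0223 0.03
```

Request:
carry_out(
  increments="0.7 0 0 0 0.0075 -0.0055 0.03; 1.7 0 0 0 0.014 -0.010 0.03; 2.7 0 0 0 0.0205 -0.0145 0.03; 3.7 0 0 0 0.0275 -0.0185 0.03; 4.7 0 0 0 0.0345 -0.0225 0.03",
)

```text
time: 9.2
ee_pos: [0.6224, 0.0543, 0.3215]
eef_rot: [0.718, 0.696, 0.006, 0.004]
ft_force: [-4.8, 1.4, 0.3]
width: 0.0438
```

```bash
python3 ln.py 1.37 1.22 1 1;python3 - <<'E'
from h import *
pic,d=r.camera("scene");cv2.imwrite("pics/s3.png",pic)
E
```

```text
bar [0.6223 0.0542 0.3695] th@stop 1.37 res mm [-0.   0.1  0.2] pa(th=0) 0.79 w 0.0438 F [-4.8  1.4  0.3] q [ 0.52  0.45 -1.02  1.2   0.39  1.67  1.14] t 9.2
   step 5mm 0.3deg
   step 6mm 0.0deg
   step 6mm 0.0deg
   step 6mm 0.0deg
   step 6mm 0.0deg
-0.2 -0.2 0.2 -0.0003 -0.0042 0.0031 0.03; -0.2 -0.2 0.2 -0.0003 -0.0092 0.0061 0.03; -0.2 -0.2 0.2 -0.0003 -0.0141 0.0093 0.03; -0.2 -0.2 0.2 -0.0003 -0.0189 0.0127 0.03; -0.2 -0.2 0.2 -0.0003 -0.0236 0.0162 0.03
```

View pics/s3.png

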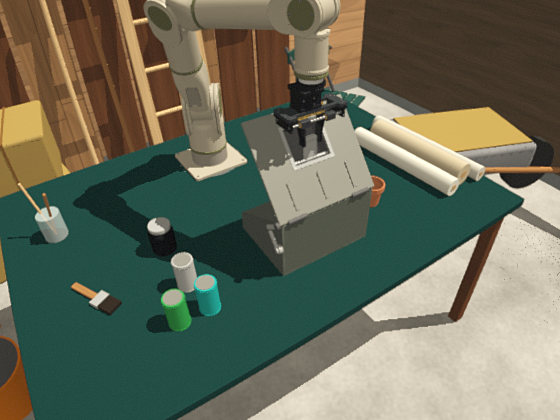

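Request:
carry_out(
  increments="0 0 0 0 -0.004 0.003 0.03; 0 0 0 0 -0.009 0.006 0.03; 0 0 0 0 -0.014 0.0095 0.03; 0 0 0 0 -0.019 0.0125 0.03; 0 0 0 0 -0.0235 0.016 0.03",
)

```text
time: 9.88
ee_pos: [0.6007, 0.0552, 0.3084]
eef_rot: [0.718, 0.696, 0.008, 0.005]
ft_force: [-3.8, -0.7, 21.0]
width: 0.0435
```

Run:
```python
from est import *
b=np.array([0,.0006,-.048]);est(b)
m=r.camera_model("top");pic,d=r.camera("top");P=cloud(m,d).reshape(-1,3);C=np.array([wc(x) for x in P])
k=(np.abs(C[:,1])<.16)&(np.abs(C[:,1])>.11)&(C[:,2]>.22)&(C[:,2]<.43)&(C[:,0]>-.15)&(C[:,0]<.12)
q=C[k];A=np.polyfit(q[:,0],q[:,2],1);print(k.sum(),A,"lid th",np.radians(27)+np.arctan(-A[0]))
```

```text
bar [0.6004 0.055  0.3564] th@stop 1.24 res mm [-0.9  0.3  1.2] pa(th=0) 0.79 w 0.0435 F [-3.8 -0.7 21. ] q [ 0.59  0.4  -1.04  1.3   0.35  1.61  1.14] t 9.875
2565 [-0.9707985   0.33270816] lid th 1.2418210566046173
```

Request:
carry_out(
  increments="0 0 0 0 0.003 -0.003 0.03; 0 0 0 0 0.003 -0.003 0.07; 0 0 0 0 0.003 -0.003 0.07; 0 0 0 0 0.003 -0.003 0.07; 0 0 0 0 0.003 -0.003 0.07",
)

```text
time: 10.55
ee_pos: [0.6032, 0.055, 0.3113]
eef_rot: [0.718, 0.696, 0.008, 0.005]
ft_force: [-0.5, 0.6, 0.2]
width: 0.0686
```

Request:
carry_out(
  increments="0 0 0 0 0.005 -0.04 0.07; 0 0 0 0 0.005 -0.08 0.07; 0 0 0 0 0.005 -0.12 0.07; 0 0 0 0 0.005 -0.16 0.07; 0 0 0 0 0.005 -0.20 0.087",
)

```text
time: 11.18
ee_pos: [0.6049, 0.0548, 0.5069]
eef_rot: [0.717, 0.697, 0.007, 0.003]
ft_force: [1.9, -1.5, -1.6]
width: 0.0745
```

Run:
```python
from est import *
m=r.camera_model("top");pic,d=r.camera("top");cv2.imwrite("pics/t4.png",pic);P=cloud(m,d).reshape(-1,3);C=np.array([wc(x) for x in P])
k=(np.abs(C[:,1])<.16)&(np.abs(C[:,1])>.11)&(C[:,2]>.22)&(C[:,2]<.43)&(C[:,0]>-.15)&(C[:,0]<.12)
q=C[k];A=np.polyfit(q[:,0],q[:,2],1);print(k.sum(),A,"lid th",np.radians(27)+np.arctan(-A[0]))
pic,d=r.camera("scene");cv2.imwrite("pics/s4.png",pic)
p,R,s=pose();print(s["time"],p,s["joint_positions"],s["ft_force"])
```

```text
2213 [-0.98776759  0.33465994] lid th 1.2504832951023954
11.275 [0.60543652 0.05369373 0.50966352] [ 0.22116666  0.43308229 -0.75660746  0.72011499  0.34045333  2.05153449
  1.21771306] [0.51693383 0.95814268 0.11640989]
```

View pics/s4.png

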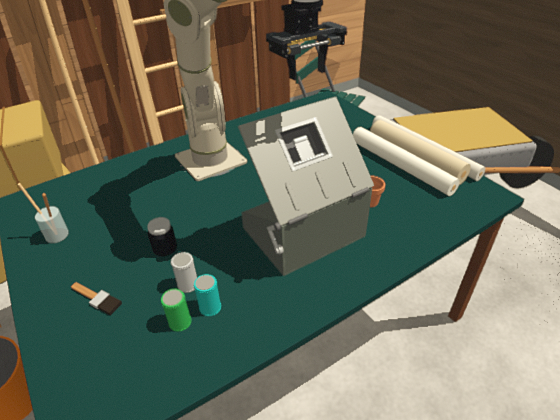

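View pics/t4.png

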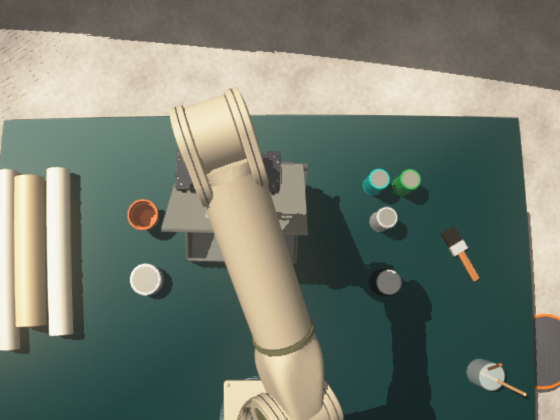

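Run:
```python
from h import *
plan(seg(np.array([.42,.0,.45]),toolR(20,PSI,1),.087,5))
```

```text
step 40mm 3.8deg
   step 40mm 3.8deg
   step 40mm 3.8deg
   step 40mm 3.8deg
   step 40mm 3.8deg
-3.8 -0.0 -0.0 -0.0120 -0.0369 0.0111 0.087; -7.5 -0.1 -0.0 -0.0241 -0.0739 0.0222 0.087; -11.3 -0.1 -0.1 -0.0361 -0.1108 0.0333 0.087; -15.0 -0.1 -0.1 -0.0481 -0.1478 0.0444 0.087; -18.8 -0.1 -0.1 -0.0602 -0.1847 0.0555 0.087
```

Request:
carry_out(
  increments="-3.8 0 0 -0.012 -0.037 0.011 0.087; -7.5 0 0 -0.024 -0.074 0.022 0.087; -11.3 0 0 -0.036 -0.111 0.033 0.087; -15 0 0 -0.048 -0.148 0.044 0.087; -18.8 0 0 -0.060 -0.185 0.0555 0.087",
)

```text
time: 11.9
ee_pos: [0.4184, -0.0003, 0.4486]
eef_rot: [0.709, 0.683, 0.122, 0.126]
ft_force: [-0.2, 0.3, 0.3]
width: 0.0866
```

Run:
```python
from h import *
p,R,s=pose();print(p,np.round(s["joint_positions"],2))
m=r.camera_model("wrist");pic,d=r.camera("wrist");cv2.imwrite("pics/w5.png",pic);np.save("pics/w5.npy",d);np.save("pics/w5e.npy",m["extrinsics"])
for n,X in[("mat L",cw(.045,.078,.01)),("mat R",cw(.045,-.078,.01)),("front wall top L",cw(-.13,.16,.07)),("R",cw(-.13,-.16,.07)),("partition front",cw(-.015,0,.047))]: print(n,proj(m,X).round(0))
```

```text
[ 4.18412919e-01 -3.26251179e-04  4.48633255e-01] [ 0.77 -0.48 -0.52  1.68 -0.31  1.53  1.74]
mat L [359. 165.]
mat R [276. 165.]
front wall top L [434.  84.]
R [217.  84.]
partition front [321. 146.]
```

View pics/w5.png

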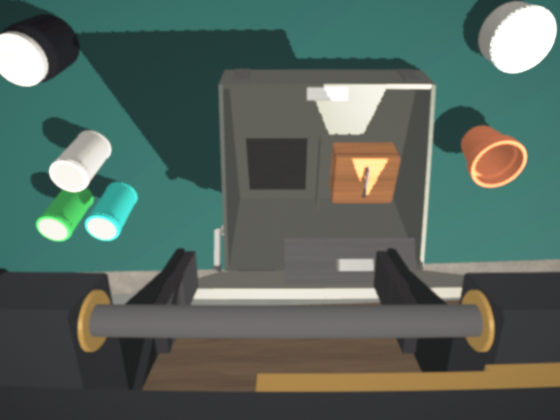

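Run:
```python
from h import *
p,R,s=pose();m=r.camera_model("wrist");d=np.load("pics/w5.npy");P=cloud(m,d)
for u,v in[(20,280),(60,280),(100,285),(130,300),(170,290),(280,320),(100,330),(50,330),(280,380),(280,395),(280,410),(30,395)]: print(u,v,(1e3*R.inv().apply(P[v,u]-p)).round(0))
print(tri.__name__)
# mat by depth
for u,v in[(277,165),(250,141),(306,141),(250,190),(306,190)]: print(u,v,wc(P[v,u]).round(4))
for u,v in[(340,150),(340,195),(390,195)]: print('case',wc(P[v,u]).round(4))
```

```text
20 280 [ -70.  -37. -112.]
60 280 [ -60.  -37. -112.]
100 285 [ -50.  -35. -111.]
130 300 [-58. -10. -79.]
170 290 [-47.  -8. -68.]
280 320 [  -3.  -31. -120.]
100 330 [ -47.  -28. -120.]
50 330 [ -55.  -32. -127.]
280 380 [  -3.  -23. -131.]
280 395 [  -3.  -24. -136.]
280 410 [  -3.  -25. -141.]
30 395 [ -53.  -25. -138.]
tri
277 165 [ 0.0403 -0.0792  0.0095]
250 141 [-0.0098 -0.1266  0.0086]
306 141 [-0.0085 -0.0261  0.0072]
250 190 [ 0.1002 -0.1339  0.0058]
306 190 [ 0.1016 -0.023   0.0047]
case [-0.0073  0.0315  0.0381]
case [0.0699 0.0349 0.0648]
case [0.07   0.1254 0.0652]
```

```bash
cat > tin.py <<'E'
from h import *
TIN=np.array([.5857,-.3628,0]);YAW=np.arctan2(TIN[1],TIN[0]);PZ=.050
def tin_t(z,back,t,w,yaw=YAW,c=TIN):
    Q=toolR(t,yaw,1);a=Q.apply([0,0,1]);return (np.array([c[0],c[1],z])+a*(PZ-back),Q,w)
E
python3 - <<'E'
from tin import *
plan(seg(np.array([.45,-.27,.33]),toolR(28,YAW,1),.087,5))
print(tin_t(.097,.12,40,.087)[0],tin_t(.097,0,40,.087)[0])
E
```

```text
step 59mm 6.1deg
   step 59mm 6.1deg
   step 59mm 6.1deg
   step 59mm 6.1deg
   step 59mm 6.1deg
-1.5 -2.4 5.4 -0.0533 0.0008 0.0253 0.087; -3.0 -4.8 10.8 -0.1065 0.0016 0.0507 0.087; -4.5 -7.2 16.2 -0.1598 0.0024 0.0760 0.087; -6.1 -9.6 21.6 -0.2131 0.0032 0.1013 0.087; -7.6 -12.0 27.0 -0.2663 0.0041 0.1267 0.087
[ 0.54744875 -0.33910604  0.15062311] [ 0.61302232 -0.37972426  0.05869778]
```

Request:
carry_out(
  increments="-1.5 -2.4 5.4 -0.053 0.001 0.025 0.087; -3 -4.8 10.8 -0.1065 0.0015 0.051 0.087; -4.5 -7.2 16.2 -0.160 0.0025 0.076 0.087; -6 -9.6 21.6 -0.213 0.003 0.101 0.087; -7.6 -12 27 -0.266 0.004 0.127 0.087",
)

```text
time: 12.58
ee_pos: [0.45, -0.2709, 0.3279]
eef_rot: [0.848, 0.471, 0.117, 0.212]
ft_force: [0.3, -0.0, -0.1]
width: 0.0871
```

Run:
```python
from tin import *
p,R,s=pose();print(p,np.round(s["joint_positions"],2),R.apply([0,0,1]))
q=tin_t(.097,.11,40,.087);plan(seg(q[0],q[1],.087,5))
```

```text
[ 0.45004614 -0.27089764  0.32793332] [ 0.94 -0.34 -0.4   1.92 -0.13  1.05  1.57] [ 0.39788735 -0.25001147 -0.88271169]
   step 45mm 2.4deg
   step 45mm 2.4deg
   step 45mm 2.4deg
   step 45mm 2.4deg
   step 45mm 2.4deg
-2.4 0.0 -0.0 -0.0012 0.0047 0.0444 0.087; -4.8 0.1 -0.0 -0.0024 0.0094 0.0888 0.087; -7.2 0.1 -0.1 -0.0036 0.0141 0.1333 0.087; -9.6 0.1 -0.1 -0.0048 0.0189 0.1777 0.087; -12.0 0.2 -0.1 -0.0060 0.0236 0.2221 0.087
```

Request:
carry_out(
  increments="-2.4 0 0 -0.001 0.0045 0.0445 0.087; -4.8 0 0 -0.0025 0.0095 0.089 0.087; -7.2 0 0 -0.0035 0.014 0.133 0.087; -9.6 0 0 -0.005 0.019 0.178 0.087; -12 0 0 -0.006 0.0235 0.222 0.087",
)

```text
time: 13.2
ee_pos: [0.5535, -0.3415, 0.1411]
eef_rot: [0.821, 0.457, 0.166, 0.299]
ft_force: [0.1, -1.3, -0.0]
width: 0.0869
```

Run:
```python
from tin import *
p,R,s=pose();print(p,np.round(s["joint_positions"],2),R.apply([0,0,1]))
m=r.camera_model("wrist");pic,d=r.camera("wrist");cv2.imwrite("pics/w6.png",pic)
print(proj(m,[TIN[0],TIN[1],.105]))
P=cloud(m,d).reshape(-1,3);k=(np.hypot(P[:,0]-TIN[0],P[:,1]-TIN[1])<.05)&(np.abs(P[:,2]-.105)<.004)
c,rad=cv2.minEnclosingCircle(P[k][:,:2].astype(np.float32));print(k.sum(),c,rad)
q=tin_t(.097,0,40,.087);plan(seg(q[0],q[1],.087,4))
```

```text
[ 0.5534769  -0.34152692  0.1411397 ] [ 0.99  0.01 -0.55  2.15  0.26  0.3   1.23] [ 0.54640758 -0.34008678 -0.76536249]
[285.30752233 219.28042179]
3133 (0.5854806900024414, -0.3624989092350006) 0.030802465975284576
   step 26mm 0.1deg
   step 26mm 0.1deg
   step 26mm 0.1deg
   step 26mm 0.1deg
-0.1 -0.0 -0.0 -0.0004 0.0018 0.0261 0.087; -0.1 -0.0 -0.0 -0.0007 0.0036 0.0522 0.087; -0.2 -0.0 -0.0 -0.0011 0.0054 0.0784 0.087; -0.3 -0.0 -0.0 -0.0015 0.0072 0.1045 0.087
```

View pics/w6.png

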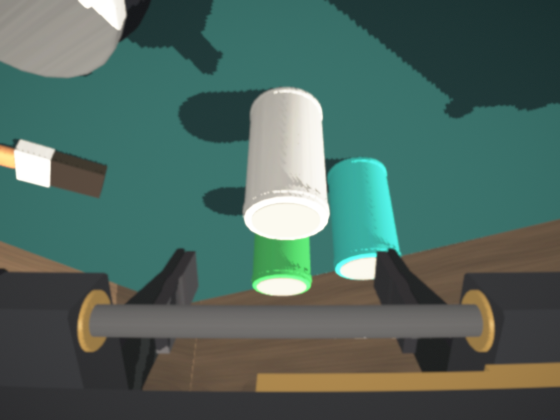

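The picture shows the bare steel tin at (286,217), centred between the fingers. The turquoise (362,265) and green (282,285) tins are the look-alikes. Advancing.

Request:
carry_out(
  increments="0 0 0 -0.0005 0.004 0.026 0.087; 0 0 0 -0.001 0.007 0.052 0.087; 0 0 0 -0.001 0.007 0.078 0.087; -0.3 0 0 -0.0015 0.007 0.1045 0.087; -0.3 0 0 -0.0015 0.007 0.1045 0.087",
)

```text
time: 13.88
ee_pos: [0.6127, -0.3784, 0.0565]
eef_rot: [0.821, 0.458, 0.166, 0.297]
ft_force: [0.2, 0.9, -0.5]
width: 0.0868
```

Request:
carry_out(
  increments="0 0 0 0 0 0 0.06; 0 0 0 0 0 0 0.05; 0 0 0 0 0 0 0.045; 0 0 0 0 0 0 0.045; 0 0 0 0 0 0 0.045",
  squeeze=30,
)

```text
time: 14.5
ee_pos: [0.6129, -0.3787, 0.0573]
eef_rot: [0.821, 0.458, 0.166, 0.298]
ft_force: [-1.9, 0.9, 3.5]
width: 0.0593
```

Run:
```python
from tin import *
p,R,s=pose();print(p,s["width"],s["ft_force"],np.round(s["joint_positions"],2))
b=R.inv().apply([TIN[0],TIN[1],0.0]-p);print("tin base in tool",b)
print("tips z",(p+R.apply([0,0,-.031]))[2])
m=r.camera_model("wrist");pic,d=r.camera("wrist");cv2.imwrite("pics/w7.png",pic)
```

```text
[ 0.61292156 -0.37865874  0.05729643] 0.0592969887563117 [-1.94987325  0.93042985  3.51728113] [ 0.74  0.28 -0.31  2.05  0.87  0.18  0.68]
tin base in tool [-0.00083453 -0.06091295  0.0237552 ]
tips z 0.08107888934720321
```

View pics/w7.png

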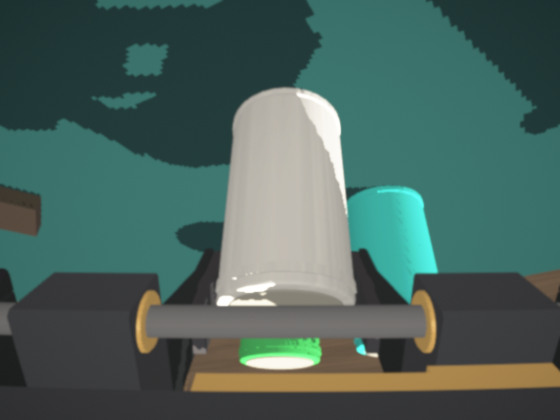

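```bash
cat > car.py <<'E'
from tin import *
B=np.array([-.0008,-.0609,.0238])
R0=Ro.from_quat([0.821,0.458,0.166,0.298])
import os
if not os.path.exists("R0.npy"): np.save("R0.npy",pose()[1].as_quat())
R0=Ro.from_quat(np.load("R0.npy"));x0=R0.apply([1,0,0]);YW0=np.arctan2(x0[1],x0[0])-np.pi/2
def ct(c,yaw,w=.045): # c: tin base world
    Q=Ro.from_euler('z',yaw-YW0)*R0;return (np.asarray(c)-Q.apply(B),Q,w)
def now():
    p,R,s=pose();Rt=R*R0.inv();tilt=np.degrees(np.arccos(Rt.apply([0,0,1])[2]))
    c=p+R.apply(B);print("tin world",c.round(4),"chest",wc(c).round(4),"tilt",tilt.round(1),"w",round(s["width"],4),"F",np.round(s["ft_force"],1),"q",np.round(s["joint_positions"],2),"t",s["time"])
E
python3 - <<'E'
from car import *
now();print(np.degrees(YW0))
c=np.array([TIN[0],TIN[1],0.])
plan([ct(c+[0,0,z],YW0) for z in(.015,.035,.065,.1,.135)])
E
```

```text
tin world [ 0.5858 -0.3628 -0.    ] chest [ 0.0048 -0.4151 -0.    ] tilt 0.0 w 0.0592 F [-1.7  1.7  5.8] q [ 0.74  0.28 -0.31  2.05  0.87  0.18  0.68] t 14.55
-31.720546878220592
   step 15mm 0.0deg
   step 20mm 0.0deg
   step 30mm 0.0deg
   step 35mm 0.0deg
   step 35mm 0.0deg
0.0 0.0 0.0 -0.0000 0.0096 -0.0116 0.045; 0.0 0.0 0.0 0.0000 0.0224 -0.0269 0.045; 0.0 0.0 0.0 0.0000 0.0416 -0.0499 0.045; 0.0 0.0 0.0 0.0000 0.0641 -0.0768 0.045; 0.0 0.0 0.0 0.0000 0.0865 -0.1036 0.045
```

Request:
carry_out(
  increments="0 0 0 0 0.0095 -0.0115 0.045; 0 0 0 0 0.0225 -0.027 0.045; 0 0 0 0 0.0415 -0.050 0.045; 0 0 0 0 0.064 -0.077 0.045; 0 0 0 0 0.0865 -0.1035 0.045",
  squeeze=40,
)

```text
time: 15.18
ee_pos: [0.6117, -0.3781, 0.1914]
eef_rot: [0.822, 0.458, 0.166, 0.296]
ft_force: [0.4, -0.8, -4.0]
width: 0.0594
```

Run:
```python
from car import *
now()
m=r.camera_model("wrist");pic,d=r.camera("wrist");cv2.imwrite("pics/w8.png",pic)
p,R,s=pose();c=p+R.apply(B);e=cw(-.085,-.29,.14);print(e)
plan([ct(c+(e-c)*f,YW0+(np.radians(-15)-YW0)*f) for f in(.2,.4,.6,.8,1)])
```

```text
tin world [ 0.5844 -0.3622  0.1342] chest [ 0.0034 -0.4144  0.1342] tilt 0.2 w 0.0594 F [ 0.4 -0.8 -4. ] q [ 1.11  0.12 -0.68  1.93  0.33  0.44  1.23] t 15.175
[ 0.50020045 -0.23487798  0.14      ]
   step 32mm 3.3deg
   step 32mm 3.3deg
   step 32mm 3.3deg
   step 32mm 3.3deg
   step 32mm 3.3deg
0.2 2.1 -2.5 0.0145 -0.0217 -0.0180 0.045; 0.2 4.3 -5.1 0.0291 -0.0435 -0.0363 0.045; 0.2 6.4 -7.6 0.0436 -0.0654 -0.0548 0.045; 0.2 8.6 -10.2 0.0581 -0.0874 -0.0732 0.045; 0.2 10.7 -12.8 0.0726 -0.1095 -0.0918 0.045
```

View pics/w8.png

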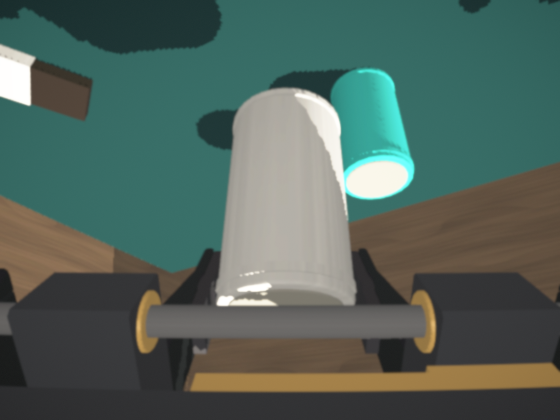

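Request:
carry_out(
  increments="0.2 2.1 -2.5 0.0145 -0.022 -0.018 0.045; 0.2 4.3 -5.1 0.029 -0.0435 -0.0365 0.045; 0.2 6.4 -7.6 0.0435 -0.0655 -0.055 0.045; 0.2 8.6 -10.2 0.058 -0.0875 -0.073 0.045; 0.2 10.7 -12.8 0.0725 -0.1095 -0.092 0.045",
)

```text
time: 15.85
ee_pos: [0.529, -0.2411, 0.1959]
eef_rot: [0.746, 0.573, 0.207, 0.27]
ft_force: [-0.4, -0.4, -4.2]
width: 0.0592
```

Run:
```python
from car import *
now()
p,R,s=pose();c=p+R.apply(B);e=cw(-.085,-.17,.13);x=R.apply([1,0,0]);y0=np.arctan2(x[1],x[0])-np.pi/2;print(e,np.degrees(y0))
plan([ct(c+(e-c)*f,y0+(PSI-y0)*f) for f in(.2,.4,.6,.8,1)])
```

```text
tin world [ 0.4983 -0.2338  0.1386] chest [-0.0869 -0.289   0.1386] tilt 0.1 w 0.0592 F [-0.4 -0.4 -4.2] q [ 1.13 -0.25 -0.62  2.21 -0.6   0.51  2.22] t 15.85
[ 0.50417907 -0.11494395  0.13      ] -14.912445839978677
   step 25mm 2.6deg
   step 25mm 2.6deg
   step 25mm 2.6deg
   step 25mm 2.6deg
   step 25mm 2.6deg
-0.1 1.7 -2.0 0.0247 -0.0050 -0.0020 0.045; -0.1 3.3 -4.0 0.0494 -0.0101 -0.0040 0.045; -0.1 5.0 -6.0 0.0741 -0.0151 -0.0060 0.045; -0.1 6.7 -8.0 0.0987 -0.0203 -0.0080 0.045; -0.1 8.3 -10.0 0.1234 -0.0254 -0.0101 0.045
```

```bash
cat > go.py <<'E'
from car import *
import sys
now();a=[float(x) for x in sys.argv[1:]]
p,R,s=pose();c=p+R.apply(B);e=cw(*a[:3]);x=R.apply([1,0,0]);y0=np.arctan2(x[1],x[0])-np.pi/2;y1=np.radians(a[3])
plan([ct(c+(e-c)*f,y0+(y1-y0)*f) for f in(.2,.4,.6,.8,1)])
E
python3 go.py -.07 -.20 .135 -14
```

```text
tin world [ 0.4983 -0.2338  0.1386] chest [-0.0869 -0.289   0.1386] tilt 0.1 w 0.0592 F [-0.4 -0.4 -4.2] q [ 1.13 -0.25 -0.62  2.21 -0.6   0.51  2.22] t 15.85
   step 18mm 0.2deg
   step 18mm 0.2deg
   step 18mm 0.2deg
   step 18mm 0.2deg
   step 18mm 0.2deg
-0.1 0.1 -0.1 0.0182 -0.0010 -0.0000 0.045; -0.1 0.2 -0.3 0.0364 -0.0021 0.0001 0.045; -0.1 0.4 -0.4 0.0546 -0.0031 0.0002 0.045; -0.1 0.5 -0.6 0.0728 -0.0041 0.0003 0.045; -0.1 0.6 -0.7 0.0910 -0.0051 0.0004 0.045
```

Request:
carry_out(
  increments="0 0 0 0.018 -0.001 0 0.045; 0 0 0 0.0365 -0.002 0 0.045; 0 0.4 -0.4 0.0545 -0.003 0 0.045; 0 0.5 -0.6 0.073 -0.004 0 0.045; 0 0.6 -0.7 0.091 -0.005 0 0.045",
)

```text
time: 16.48
ee_pos: [0.5483, -0.1512, 0.1917]
eef_rot: [0.741, 0.579, 0.209, 0.267]
ft_force: [-0.1, 0.5, -4.0]
width: 0.0593
```

```bash
python3 go.py -.055 -.12 .125 -13
```

```text
tin world [ 0.5174 -0.1443  0.1345] chest [-0.0708 -0.1989  0.1345] tilt 0.2 w 0.0593 F [-0.1  0.5 -4. ] q [ 1.12 -0.34 -0.81  2.24 -0.56  0.49  1.99] t 16.475
   step 16mm 0.3deg
   step 16mm 0.2deg
   step 16mm 0.2deg
   step 16mm 0.2deg
   step 16mm 0.2deg
-0.2 0.1 -0.2 0.0162 -0.0015 0.0011 0.045; -0.2 0.2 -0.3 0.0324 -0.0029 0.0025 0.045; -0.2 0.4 -0.5 0.0486 -0.0043 0.0038 0.045; -0.2 0.5 -0.6 0.0648 -0.0057 0.0051 0.045; -0.2 0.6 -0.8 0.0810 -0.0070 0.0065 0.045
```

Request:
carry_out(
  increments="0 0 0 0.016 -0.0015 0.001 0.045; 0 0 0 0.0325 -0.003 0.0025 0.045; 0 0.4 -0.5 0.0485 -0.0045 0.004 0.045; 0 0.5 -0.6 0.065 -0.0055 0.005 0.045; 0 0.6 -0.8 0.081 -0.007 0.0065 0.045",
)

```text
time: 17.1
ee_pos: [0.5666, -0.0714, 0.1819]
eef_rot: [0.736, 0.586, 0.211, 0.265]
ft_force: [-0.4, 0.3, -3.4]
width: 0.0593
```

```bash
python3 go.py -.04 -.072 .075 -12
python3 - <<'E'
from h import *
pic,d=r.camera("scene");cv2.imwrite("pics/s9.png",cv2.resize(pic[0:300,130:430],None,fx=2,fy=2))
pic,d=r.camera("wrist");cv2.imwrite("pics/w9.png",pic)
E
```

```text
tin world [ 0.5356 -0.0651  0.1247] chest [-0.0553 -0.1192  0.1247] tilt 0.2 w 0.0593 F [-0.4  0.3 -3.4] q [ 1.16 -0.41 -1.02  2.24 -0.54  0.47  1.8 ] t 17.1
   step 14mm 0.3deg
   step 14mm 0.2deg
   step 14mm 0.2deg
   step 14mm 0.2deg
   step 14mm 0.2deg
-0.2 0.1 -0.1 0.0099 -0.0055 0.0082 0.045; -0.2 0.3 -0.3 0.0199 -0.0109 0.0166 0.045; -0.2 0.4 -0.4 0.0298 -0.0164 0.0250 0.045; -0.2 0.5 -0.6 0.0398 -0.0218 0.0334 0.045; -0.2 0.6 -0.7 0.0497 -0.0272 0.0418 0.045
```

View pics/s9.png

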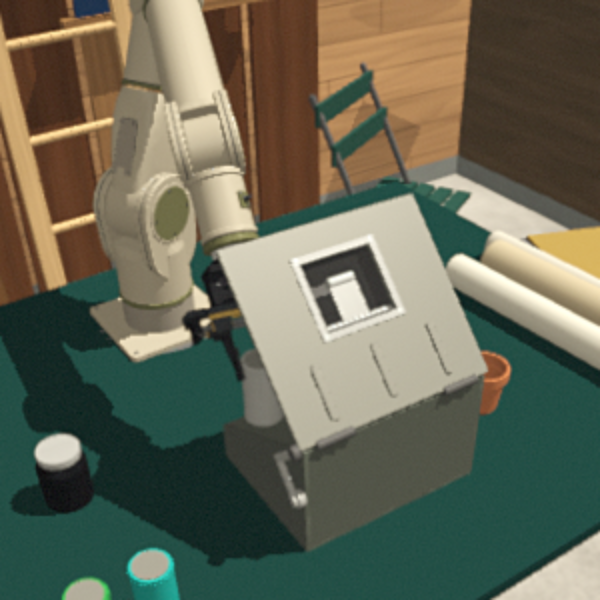

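View pics/w9.png

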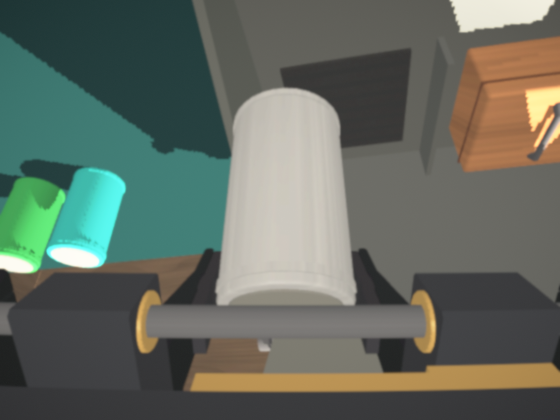

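Request:
carry_out(
  increments="0 0 0 0.010 -0.0055 0.008 0.045; 0 0 0 0.020 -0.011 0.0165 0.045; 0 0.4 -0.4 0.030 -0.0165 0.025 0.045; 0 0.5 -0.6 0.040 -0.022 0.0335 0.045; 0 0.6 -0.7 0.050 -0.027 0.042 0.045",
)

```text
time: 17.82
ee_pos: [0.5837, -0.0233, 0.132]
eef_rot: [0.73, 0.593, 0.214, 0.264]
ft_force: [-0.1, 0.9, -3.9]
width: 0.0593
```

```bash
python3 go.py .035 -.075 .035 -12
```

```text
tin world [ 0.5525 -0.0176  0.0748] chest [-0.0399 -0.0711  0.0748] tilt 0.2 w 0.0593 F [-0.1  0.9 -3.9] q [ 1.32 -0.37 -1.32  2.26 -0.5   0.33  1.67] t 17.825
   step 17mm 0.2deg
   step 17mm 0.0deg
   step 17mm 0.0deg
   step 17mm 0.0deg
   step 17mm 0.0deg
-0.2 0.0 0.0 0.0018 0.0063 0.0154 0.045; -0.2 0.0 0.1 0.0036 0.0127 0.0310 0.045; -0.2 -0.0 0.1 0.0055 0.0191 0.0466 0.045; -0.2 -0.0 0.1 0.0073 0.0254 0.0623 0.045; -0.2 -0.0 0.1 0.0091 0.0318 0.0779 0.045
```

Request:
carry_out(
  increments="0 0 0 0.001 0.003 0.008 0.045; 0 0 0 0.002 0.0065 0.0155 0.045; 0 0 0 0.003 0.0095 0.023 0.045; 0 0 0 0.0035 0.0125 0.031 0.045; 0 0 0 0.0035 0.0125 0.031 0.045",
)

```text
time: 18.45
ee_pos: [0.5983, -0.0259, 0.1133]
eef_rot: [0.734, 0.596, 0.204, 0.253]
ft_force: [-0.4, 0.1, -3.6]
width: 0.0592
```

```bash
python3 go.py .035 -.075 .035 -12
```

```text
tin world [ 0.5654 -0.02    0.0571] chest [-0.027  -0.073   0.0571] tilt 2.0 w 0.0592 F [-0.4  0.1 -3.6] q [ 1.37 -0.1  -1.46  2.22  0.35  0.32  0.94] t 18.45
   step 11mm 2.0deg
   step 13mm 0.0deg
   step 13mm 0.0deg
   step 13mm 0.0deg
   step 13mm 0.0deg
-2.0 0.1 0.1 0.0016 0.0061 0.0089 0.045; -2.0 0.1 0.2 0.0033 0.0131 0.0200 0.045; -2.0 0.1 0.2 0.0051 0.0201 0.0310 0.045; -2.0 0.1 0.2 0.0069 0.0270 0.0420 0.045; -2.0 0.1 0.2 0.0086 0.0340 0.0531 0.045
```

```bash
cat > kin.py <<'E'
import numpy as np
from scipy.spatial.transform import Rotation as Ro
from scipy.optimize import least_squares
D="""1.322,.332,-.065,1.46,.022,1.35,-.088,.14,-.609,.189,.782,-.623,-.001,0
1.1,.22,-.3,1.31,.06,1.62,.27,.3459,-.4682,.3305,.964,-.265,-.001,-.001
.9,.15,-.52,1.41,.07,1.6,.65,.4664,-.2727,.3303,.991,.131,0,-.001
.74,.06,-.73,1.51,.04,1.59,1.07,.4945,-.0607,.3304,.862,.507,0,-.002
.61,-.4,-.74,2.17,-.25,.81,1.52,.4921,.0562,.196,.698,.677,.163,.169
.82,-.01,-1.06,2.19,.22,.52,1.12,.5486,.0549,.0823,.7,.676,.161,.165
.76,.11,-1.04,2.18,.48,.5,.9,.56324,.05623,.05629,.699,.677,.162,.165
.85,.05,-1.1,2.1,.24,.66,1.14,.5507,.0568,.0926,.705,.683,.133,.135
.89,-.03,-1.09,1.95,.05,.93,1.31,.5365,.0573,.1613,.711,.689,.1,.1
.85,.09,-1.1,1.7,.13,1.22,1.27,.5537,.0566,.2421,.715,.693,.067,.066
.69,.3,-1.07,1.43,.3,1.47,1.17,.5913,.0554,.2957,.717,.695,.036,.034
.52,.45,-1.02,1.2,.39,1.67,1.14,.6224,.0543,.3215,.718,.696,.006,.004
.2212,.4331,-.7566,.7201,.3405,2.0515,1.2177,.6054,.0537,.5097,.717,.697,.007,.003
.77,-.48,-.52,1.68,-.31,1.53,1.74,.4184,-.0003,.4486,.709,.683,.122,.126
.94,-.34,-.4,1.92,-.13,1.05,1.57,.45,-.2709,.3279,.848,.471,.117,.212
.99,.01,-.55,2.15,.26,.3,1.23,.5535,-.3415,.1411,.821,.457,.166,.299
.74,.28,-.31,2.05,.87,.18,.68,.6129,-.3787,.0573,.821,.458,.166,.298
1.11,.12,-.68,1.93,.33,.44,1.23,.6117,-.3781,.1914,.822,.458,.166,.296
1.13,-.25,-.62,2.21,-.6,.51,2.22,.529,-.2411,.1959,.746,.573,.207,.27
1.12,-.34,-.81,2.24,-.56,.49,1.99,.5483,-.1512,.1917,.741,.579,.209,.267
1.16,-.41,-1.02,2.24,-.54,.47,1.8,.5666,-.0714,.1819,.736,.586,.211,.265
1.32,-.37,-1.32,2.26,-.5,.33,1.67,.5837,-.0233,.132,.73,.593,.214,.264
1.37,-.1,-1.46,2.22,.35,.32,.94,.5983,-.0259,.1133,.734,.596,.204,.253"""
D=np.array([[float(x) for x in l.split(",")] for l in D.split("\n")])
AX="zyzyzyz"
def fk(q,P,S):
    # P: offsets d1, a3,z4,a4(x axis4 rel), a5.. ; chain of translations before each joint, final tool
    L=[(0,0),(0,P[0]),(P[1],0),(P[2],P[3]),(P[4],0),(P[5],P[6]),(P[7],0),(0,P[8])]
    R=Ro.identity();p=np.zeros(3)
    for i in range(7):
        p=p+R.apply([L[i][0],0,L[i][1]]);R=R*Ro.from_euler(AX[i],S[i]*q[i])
    p=p+R.apply([0,0,L[7][1]]);return p,R*Ro.from_euler('z',P[9])
def res(P,S):
    o=[]
    for d in D:
        p,R=fk(d[:7],P,S);o+=list((p-d[7:10])*3);o+=list((R.inv()*Ro.from_quat(d[10:])).as_rotvec())
    return np.array(o)
if __name__=="__main__":
    best=None
    for s5 in(1,-1):
      for s3 in(1,-1):
       for s7 in(1,-1):
        for ph in(0,1.57,3.14,-1.57):
            S=[-1,1,s3,1,s5,1,s7]
            f=least_squares(res,[.33,0,0,.35,0,0,.35,0,.3,ph],args=(S,),max_nfev=40)
            if best is None or f.cost<best[0]: best=(f.cost,S,f.x);print(f.cost,S,f.x.round(3))
    np.savez("kin.npz",S=best[1],P=best[2]);r_=res(best[2],best[1]).reshape(-1,6);print(np.abs(r_).max(0),r_.std(0))
E
python3 kin.py
```

```text
20.92962485192601 [-1, 1, 1, 1, 1, 1, 1] [ 0.063  0.672 -0.667  0.648  0.397 -0.236  0.447  0.176  0.175 -1.058]
20.929624851915168 [-1, 1, 1, 1, 1, 1, 1] [ 0.063  0.672 -0.667  0.648  0.397 -0.236  0.447  0.176  0.175 -1.058]
20.456450375996987 [-1, 1, 1, 1, 1, 1, 1] [ 0.063  0.672 -0.667  0.648  0.397 -0.236  0.447  0.176  0.175  4.943]
20.456450375512954 [-1, 1, 1, 1, 1, 1, 1] [ 0.063  0.672 -0.667  0.648  0.397 -0.236  0.447  0.176  0.175 -1.34 ]
16.82036547261042 [-1, 1, 1, 1, 1, 1, -1] [ 0.063  0.672 -0.667  0.648  0.397 -0.236  0.447  0.176  0.175  1.617]
16.820365472529684 [-1, 1, 1, 1, 1, 1, -1] [ 0.063  0.672 -0.667  0.648  0.397 -0.236  0.447  0.176  0.175  1.617]
16.820365472516194 [-1, 1, 1, 1, 1, 1, -1] [ 0.063  0.672 -0.667  0.648  0.397 -0.236  0.447  0.176  0.175  1.617]
9.835295622641638 [-1, 1, -1, 1, 1, 1, 1] [-0.     0.076 -0.013  0.412  0.009 -0.149  0.441 -0.022  0.216  0.712]
6.543774128924757 [-1, 1, -1, 1, 1, 1, -1] [-0.     0.076 -0.013  0.412  0.009 -0.149  0.441 -0.022  0.216  3.12 ]
6.543774128921872 [-1, 1, -1, 1, 1, 1, -1] [-0.     0.076 -0.013  0.412  0.009 -0.149  0.441 -0.022  0.216  3.12 ]
6.5437741289207665 [-1, 1, -1, 1, 1, 1, -1] [-0.     0.076 -0.013  0.412  0.009 -0.149  0.441 -0.022  0.216 -3.163]
0.03705842805367792 [-1, 1, -1, 1, -1, 1, -1] [ 2.38e-01  4.60e-02 -3.50e-02  4.32e-01 -2.00e-02  4.00e-03  4.84e-01
  1.00e-03  3.62e-01  3.14e+00]
[0.12523554 0.06805996 0.01569244 0.00871485 0.00584916 0.00839049] [0.03762517 0.03626707 0.0067151  0.00329803 0.00329109 0.00472914]
```

```bash
cat > kin2.py <<'E'
from kin import *
S=[-1,1,-1,1,-1,1,-1]
# P: 8 translations xyz (24) 
def fk2(q,P,full=False):
    L=P[:24].reshape(8,3);R=Ro.identity();p=np.zeros(3);pts=[];axs=[]
    for i in range(7):
        p=p+R.apply(L[i]);
        e=np.eye(3)["xyz".index(AX[i])]*S[i];pts.append(p);axs.append(R.apply(e))
        R=R*Ro.from_euler(AX[i],S[i]*q[i])
    p=p+R.apply(L[7]);R=R*Ro.from_euler('z',np.pi)
    return (p,R,np.array(pts),np.array(axs)) if full else (p,R)
def res2(P):
    return np.concatenate([np.concatenate([(fk2(d[:7],P)[0]-d[7:10])*3]) for d in D]+[(P-P0)*.03])
P0=np.zeros(24);P0[5]=.238;P0[11]=.432;P0[17]=.484;P0[23]=.362
if __name__=="__main__":
    f=least_squares(res2,P0);print(f.x.reshape(8,3).round(3));e=f.fun[:69].reshape(-1,3)/3;print(e.std(0),np.abs(e).max(0));np.save("kin2.npy",f.x)
E
python3 kin2.py
```

```text
[[ 0.001 -0.001  0.009]
 [-0.004 -0.012  0.247]
 [ 0.001 -0.012  0.008]
 [ 0.001 -0.012  0.44 ]
 [ 0.001 -0.012  0.003]
 [-0.002  0.     0.487]
 [ 0.     0.     0.01 ]
 [ 0.001 -0.001  0.372]]
[0.00141528 0.00176841 0.00170497] [0.00352651 0.00397665 0.0035931 ]
```

```bash
cat > sim.py <<'E'
from kin2 import *
P=np.load("kin2.npy")
LO=np.array([-2.6,-.5,-1.47,.16,-1.27,.06,-2.6]);HI=np.array([2.6,2.12,1.34,2.42,4.41,2.06,2.6])
def jac(q):
    p,R,pts,ax=fk2(q,P,True);return p,R,np.vstack([np.cross(ax,p-pts).T,ax.T])
def step(q,pt,Rt,n=8,lim=True):
    q=q.copy()
    for _ in range(n):
        p,R,J=jac(q);e=np.r_[pt-p,(Rt*R.inv()).as_rotvec()]
        act=np.ones(7,bool)
        for k in range(7):
            Ja=J[:,act];dq=np.zeros(7);dq[act]=Ja.T@np.linalg.solve(Ja@Ja.T+1e-6*np.eye(6),e)
            bad=act&((q+dq<LO+.005)|(q+dq>HI-.005))
            if not bad.any() or not lim:break
            act&=~bad
        q=np.clip(q+dq,LO,HI)
    p,R,_=jac(q);return q,np.linalg.norm(pt-p),np.degrees((Rt*R.inv()).magnitude())
E
python3 - <<'E'
from sim import *
for i in(3,4,5,6,8,9,10,11,13,14,15,16,17,18,19,20,21):
    q=D[i,:7];pt=D[i+1,7:10];R0=Ro.from_quat(D[i,10:]);R1=Ro.from_quat(D[i+1,10:])
    from scipy.spatial.transform import Slerp
    sl=Slerp([0,1],Ro.concatenate([R0,R1]))
    p0=fk2(q,P)[0]
    for f in np.linspace(.05,1,20): q,ep,er=step(q,p0+(pt-p0)*f,sl(f),2)
    print(i,"sim",q.round(2),"act",D[i+1,:7],round(ep*1e3,1),round(er,2))
E
```

```text
3 sim [ 0.59 -0.39 -0.72  2.17 -0.23  0.81  1.5 ] act [ 0.61 -0.4  -0.74  2.17 -0.25  0.81  1.52] 0.0 0.0
4 sim [ 0.8  -0.02 -1.04  2.19  0.22  0.52  1.13] act [ 0.82 -0.01 -1.06  2.19  0.22  0.52  1.12] 0.0 0.0
5 sim [ 0.76  0.11 -1.04  2.18  0.47  0.5   0.92] act [ 0.76  0.11 -1.04  2.18  0.48  0.5   0.9 ] 0.0 0.0
6 sim [ 0.84  0.05 -1.09  2.09  0.23  0.67  1.15] act [ 0.85  0.05 -1.1   2.1   0.24  0.66  1.14] 0.0 0.0
8 sim [ 0.85  0.08 -1.1   1.7   0.13  1.22  1.27] act [ 0.85  0.09 -1.1   1.7   0.13  1.22  1.27] 0.0 0.0
9 sim [ 0.68  0.3  -1.07  1.43  0.29  1.47  1.17] act [ 0.69  0.3  -1.07  1.43  0.3   1.47  1.17] 0.0 0.0
10 sim [ 0.52  0.45 -1.02  1.2   0.39  1.67  1.14] act [ 0.52  0.45 -1.02  1.2   0.39  1.67  1.14] 0.0 0.0
11 sim [ 0.14  0.42 -0.58  0.71  0.25  2.05  1.26] act [ 0.2212  0.4331 -0.7566  0.7201  0.3405  2.0515  1.2177] 0.0 0.0
13 sim [ 0.99 -0.34 -0.44  1.92 -0.15  1.05  1.6 ] act [ 0.94 -0.34 -0.4   1.92 -0.13  1.05  1.57] 0.0 0.0
14 sim [ 0.99  0.01 -0.54  2.15  0.25  0.3   1.25] act [ 0.99  0.01 -0.55  2.15  0.26  0.3   1.23] 0.0 0.0
15 sim [ 0.74  0.28 -0.31  2.05  0.84  0.18  0.71] act [ 0.74  0.28 -0.31  2.05  0.87  0.18  0.68] 0.0 0.0
16 sim [ 1.08  0.12 -0.65  1.93  0.31  0.44  1.25] act [ 1.11  0.12 -0.68  1.93  0.33  0.44  1.23] 0.0 0.0
17 sim [ 1.07 -0.24 -0.57  2.21 -0.56  0.51  2.18] act [ 1.13 -0.25 -0.62  2.21 -0.6   0.51  2.22] 0.0 0.0
18 sim [ 1.13 -0.34 -0.82  2.24 -0.56  0.49  1.99] act [ 1.12 -0.34 -0.81  2.24 -0.56  0.49  1.99] 0.0 0.0
19 sim [ 1.16 -0.41 -1.02  2.24 -0.54  0.47  1.8 ] act [ 1.16 -0.41 -1.02  2.24 -0.54  0.47  1.8 ] 0.0 0.0
20 sim [ 1.32 -0.37 -1.32  2.26 -0.51  0.33  1.68] act [ 1.32 -0.37 -1.32  2.26 -0.5   0.33  1.67] 0.0 0.0
21 sim [ 1.37 -0.11 -1.45  2.22  0.28  0.31  1.  ] act [ 1.37 -0.1  -1.46  2.22  0.35  0.32  0.94] 0.0 0.0
```

```bash
cat > traj.py <<'E'
from sim import *
from car import *
def run(q,wps,verb=True,lim=True,n=6):
    """wps list of (chest xyz of tin, yaw deg, tilt extra deg (about tool x))"""
    p,R=fk2(q,P);c=p+R.apply(B);x=R.apply([1,0,0]);y0=np.degrees(np.arctan2(x[1],x[0]))-90;Cc=wc(c);ok=True
    for (X,yw) in wps:
        X=np.array(X)
        for f in np.linspace(1/n,1,n):
            pt,Rt,_=ct(cw(*(Cc+(X-Cc)*f)),np.radians(y0+(yw-y0)*f))
            q,ep,er=step(q,pt,Rt,3,lim)
            if ep>.002 or er>.5: ok=False
        Cc=X;y0=yw
        if verb: print(X,yw,"q",q.round(2),"err",round(ep*1e3,1),round(er,1),"marg",np.minimum(q-LO,HI-q).min().round(2))
    return q,ok
E
python3 - <<'E'
from traj import *
q0=np.array(r.read_state()["joint_positions"])
for yw in(-25,-12,0,10,20,30):
    print(yw);run(q0,[((-.01,-.073,.05),yw),((.033,-.075,.03),yw),((.033,-.075,.01),yw)])
E
```

```text
-25
[-0.01  -0.073  0.05 ] -25 q [ 1.02  0.2  -1.34  2.17  1.16  0.69  0.01] err 0.0 0.0 marg 0.13
[ 0.033 -0.075  0.03 ] -25 q [ 0.85  0.38 -1.2   2.09  1.34  0.78 -0.07] err 0.0 0.0 marg 0.27
[ 0.033 -0.075  0.01 ] -25 q [ 0.8   0.42 -1.16  2.1   1.41  0.79 -0.13] err 0.0 0.0 marg 0.31
-12
[-0.01  -0.073  0.05 ] -12 q [ 1.25  0.08 -1.41  2.22  0.91  0.37  0.45] err 0.0 0.0 marg 0.06
[ 0.033 -0.075  0.03 ] -12 q [ 0.97  0.3  -1.2   2.14  1.26  0.51  0.21] err 0.0 0.0 marg 0.27
[ 0.033 -0.075  0.01 ] -12 q [ 0.92  0.34 -1.15  2.15  1.37  0.51  0.11] err 0.0 0.0 marg 0.27
0
[-0.01  -0.073  0.05 ] 0 q [ 1.15  0.01 -1.18  2.24  0.12  0.21  1.43] err 0.0 0.0 marg 0.15
[ 0.033 -0.075  0.03 ] 0 q [ 0.85  0.19 -0.93  2.16  0.77  0.23  0.85] err 0.0 0.0 marg 0.17
[ 0.033 -0.075  0.01 ] 0 q [ 0.72  0.21 -0.81  2.17  0.95  0.2   0.68] err 0.0 0.0 marg 0.14
10
[-0.01  -0.073  0.05 ] 10 q [ 0.87  0.01 -0.82  2.23 -0.55  0.26  2.28] err 0.0 0.0 marg 0.19
[ 0.033 -0.075  0.03 ] 10 q [ 0.72  0.16 -0.71  2.15 -0.22  0.19  2.  ] err 0.0 0.0 marg 0.13
[ 0.033 -0.075  0.01 ] 10 q [ 0.68  0.2  -0.68  2.17 -0.19  0.14  1.98] err 0.0 0.0 marg 0.08
20
[-0.01  -0.073  0.05 ] 20 q [ 0.79  0.07 -0.72  2.16 -0.65  0.37  2.54] err 19.8 0.9 marg 0.06
[ 0.033 -0.075  0.03 ] 20 q [ 1.08  0.28 -1.03  2.1  -0.28  0.27  2.31] err 0.0 0.0 marg 0.21
[ 0.033 -0.075  0.01 ] 20 q [ 1.04  0.32 -0.99  2.12 -0.25  0.23  2.3 ] err 0.0 0.0 marg 0.17
30
[-0.01  -0.073  0.05 ] 30 q [ 0.04 -0.04 -0.01  2.16 -0.65  0.52  2.59] err 64.4 2.8 marg 0.01
[ 0.033 -0.075  0.03 ] 30 q [ 0.04 -0.02 -0.01  2.16 -0.65  0.49  2.59] err 80.4 3.5 marg 0.01
[ 0.033 -0.075  0.01 ] 30 q [ 0.04 -0.02 -0.01  2.16 -0.65  0.49  2.59] err 94.2 3.5 marg 0.01
```

```bash
python3 go.py -.005 -.074 .047 -16
```

```text
tin world [ 0.5654 -0.02    0.0571] chest [-0.027  -0.073   0.0571] tilt 2.0 w 0.0592 F [-0.4  0.1 -3.6] q [ 1.37 -0.1  -1.46  2.22  0.35  0.32  0.94] t 18.45
   step 3mm 2.2deg
   step 5mm 0.8deg
   step 5mm 0.8deg
   step 5mm 0.8deg
   step 5mm 0.8deg
-2.0 -0.4 0.8 -0.0001 0.0013 0.0022 0.045; -2.0 -0.9 1.4 0.0001 0.0035 0.0065 0.045; -2.0 -1.4 2.0 0.0002 0.0057 0.0107 0.045; -2.0 -1.9 2.7 0.0003 0.0079 0.0150 0.045; -2.0 -2.4 3.3 0.0004 0.0101 0.0193 0.045
```

Request:
carry_out(
  increments="-1 -0.4 0.8 0 0.0015 0.002 0.045; -2 -0.9 1.4 0 0.0035 0.0065 0.045; -2 -1.4 2 0 0.0055 0.0105 0.045; -2 -1.9 2.7 0 0.008 0.015 0.045; -2 -2.4 3.3 0.0005 0.010 0.0195 0.045",
)

```text
time: 19.08
ee_pos: [0.6177, -0.0305, 0.1032]
eef_rot: [0.751, 0.565, 0.205, 0.272]
ft_force: [0.4, 0.0, -3.8]
width: 0.0595
```

```bash
python3 go.py .033 -.075 .03 -16
```

```text
tin world [ 0.5872 -0.0225  0.0459] chest [-0.0051 -0.0748  0.0459] tilt 0.1 w 0.0595 F [ 0.4  0.  -3.8] q [ 1.13  0.16 -1.36  2.2   1.11  0.5   0.21] t 19.075
   step 8mm 0.1deg
   step 8mm 0.0deg
   step 8mm 0.0deg
   step 8mm 0.0deg
   step 8mm 0.0deg
-0.1 -0.0 -0.1 0.0019 0.0036 0.0071 0.045; -0.1 -0.0 -0.1 0.0037 0.0073 0.0143 0.045; -0.1 -0.0 -0.1 0.0055 0.0109 0.0215 0.045; -0.1 -0.0 -0.1 0.0074 0.0146 0.0286 0.045; -0.1 -0.0 -0.1 0.0092 0.0182 0.0358 0.045
```

Request:
carry_out(
  increments="0 0 0 0.002 0.0035 0.007 0.045; 0 0 0 0.0035 0.0075 0.0145 0.045; 0 0 0 0.0055 0.011 0.0215 0.045; 0 0 0 0.0075 0.0145 0.0285 0.045; 0 0 0 0.009 0.018 0.036 0.045",
)

```text
time: 19.7
ee_pos: [0.6561, -0.0321, 0.0867]
eef_rot: [0.751, 0.565, 0.205, 0.272]
ft_force: [-0.3, 0.0, -4.4]
width: 0.0592
```

```bash
python3 go.py .033 -.075 .0105 -16
python3 - <<'E'
from h import *
pic,d=r.camera("wrist");cv2.imwrite("pics/w10.png",pic);np.save("pics/w10.npy",d)
pic,d=r.camera("scene");cv2.imwrite("pics/s10.png",cv2.resize(pic[0:300,130:430],None,fx=2,fy=2))
E
```

```text
tin world [ 0.6256 -0.024   0.0295] chest [ 0.0333 -0.0751  0.0295] tilt 0.1 w 0.0592 F [-0.3  0.  -4.4] q [ 0.94  0.33 -1.21  2.13  1.31  0.6   0.1 ] t 19.7
   step 4mm 0.1deg
   step 4mm 0.0deg
   step 4mm 0.0deg
   step 4mm 0.0deg
   step 4mm 0.0deg
-0.1 -0.1 -0.1 0.0001 -0.0025 0.0028 0.045; -0.1 -0.0 -0.1 0.0001 -0.0050 0.0057 0.045; -0.1 -0.0 -0.1 0.0001 -0.0075 0.0085 0.045; -0.1 -0.0 -0.1 0.0001 -0.0100 0.0114 0.045; -0.1 -0.0 -0.1 0.0001 -0.0124 0.0143 0.045
```

View pics/w10.png

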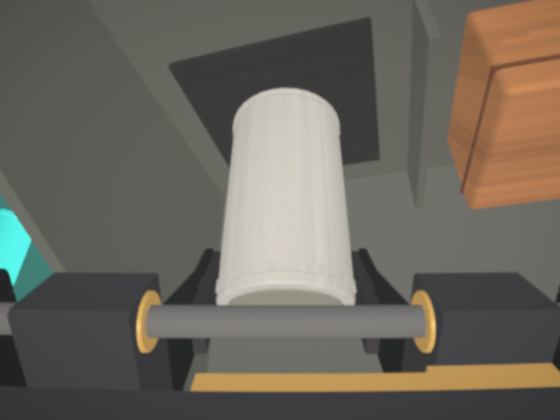

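View pics/s10.png

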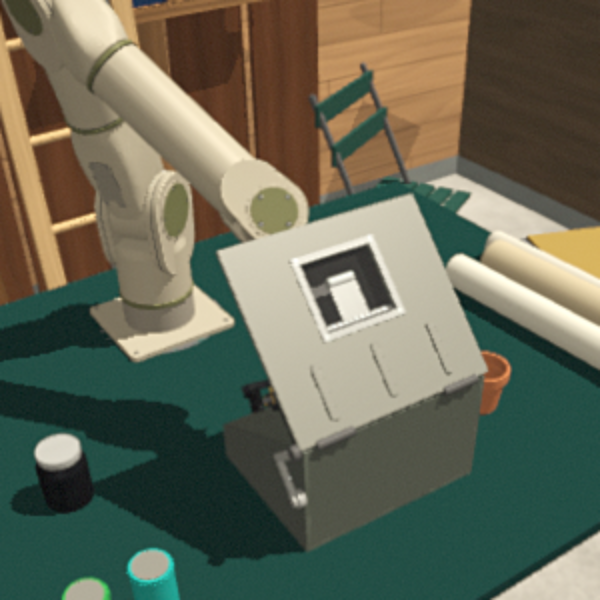

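Run:
```python
from h import *
m=r.camera_model("wrist");d=np.load("pics/w10.npy");E=np.array(m["extrinsics"])
for u,v in[(172,65),(370,18),(379,158)]:
    q=E[:3,:3]@ray(m,u,v);t=(.010-E[2,3])/q[2];print(u,v,wc(E[:3,3]+t*q).round(4),wc(pt(m,d,u,v)).round(4))
P=cloud(m,d)
# tin bottom rim front, col 286
for v in range(84,110,3): print(v,wc(P[v,286]).round(4))
```

```text
172 65 [-0.0103 -0.1286  0.01  ] [-0.0099 -0.1289  0.0094]
370 18 [-0.0109 -0.0216  0.01  ] [-0.0098 -0.0214  0.0081]
379 158 [ 0.0991 -0.0217  0.01  ] [ 0.0993 -0.0216  0.0098]
84 [ 0.0182 -0.0713  0.0098]
87 [ 0.0193 -0.0715  0.0111]
90 [ 0.0046 -0.0679  0.0316]
93 [ 0.0035 -0.0677  0.0351]
96 [ 0.0048 -0.068   0.0358]
99 [ 0.0058 -0.0683  0.0369]
102 [ 0.005  -0.0681  0.04  ]
105 [ 0.0053 -0.0682  0.0418]
108 [ 0.0045 -0.068   0.0449]
```

Request:
carry_out(
  increments="0 0 0 0 -0.0025 0.003 0.045; 0 0 0 0 -0.005 0.0055 0.045; 0 0 0 0 -0.0075 0.0085 0.045; 0 0 0 0 -0.010 0.0115 0.045; 0 0 0 0 -0.012 0.0138 0.045",
)

```text
time: 20.42
ee_pos: [0.6557, -0.0318, 0.068]
eef_rot: [0.751, 0.565, 0.206, 0.271]
ft_force: [-0.4, -0.8, -4.1]
width: 0.0595
```

```bash
python3 go.py .033 -.075 .009 -16
```

```text
tin world [ 0.6251 -0.0237  0.0108] chest [ 0.0329 -0.0748  0.0108] tilt 0.2 w 0.0595 F [-0.4 -0.8 -4.1] q [ 0.89  0.37 -1.17  2.14  1.4   0.6   0.02] t 20.425
   step 0mm 0.2deg
   step 0mm 0.0deg
   step 0mm 0.0deg
   step 0mm 0.0deg
   step 0mm 0.0deg
-0.1 -0.1 -0.1 0.0001 -0.0002 0.0002 0.045; -0.1 -0.1 -0.1 0.0001 -0.0005 0.0005 0.045; -0.1 -0.1 -0.1 0.0001 -0.0007 0.0008 0.045; -0.1 -0.1 -0.1 0.0000 -0.0009 0.0011 0.045; -0.1 -0.1 -0.1 0.0000 -0.0011 0.0014 0.045
```

Still hanging freely (−4 N). Lowering a touch more.

Request:
carry_out(
  increments="0 0 0 0 -0.0005 0.0005 0.045; 0 0 0 0 -0.001 0.001 0.045; 0 0 0 0 -0.0013 0.0015 0.045; 0 0 0 0 -0.0015 0.0018 0.045; 0 0 0 0 -0.0015 0.0018 0.045",
)

```text
time: 21.05
ee_pos: [0.6569, -0.0321, 0.0676]
eef_rot: [0.751, 0.565, 0.206, 0.273]
ft_force: [-7.9, -0.4, 11.6]
width: 0.0591
```

Request:
carry_out(
  increments="0 0 0 0 0 0 0.062; 0 0 0 0 0 0 0.068; 0 0 0 0 0 0 0.078; 0 0 0 0 0 0 0.085; 0 0 0 0 0 0 0.085",
)

```text
time: 21.68
ee_pos: [0.6569, -0.032, 0.0675]
eef_rot: [0.751, 0.565, 0.206, 0.273]
ft_force: [1.3, -0.5, -0.7]
width: 0.0833
```

Run:
```python
from h import *
p,R,s=pose();print(p,s["width"],s["ft_force"])
m=r.camera_model("wrist");pic,d=r.camera("wrist");cv2.imwrite("pics/w11.png",pic)
P=cloud(m,d);C=Cz.inv().apply(P.reshape(-1,3)-HINGE)+[.125,0,.2]
k=(C[:,2]>.025)&(C[:,2]<.08)&(np.abs(C[:,1]+.075)<.04)&(C[:,0]<.05)&(C[:,0]>-.01);q=C[k]
# fit circle r=.03
from scipy.optimize import least_squares
f=least_squares(lambda a:np.hypot(q[:,0]-a[0]-a[2]*(q[:,2]-.05),q[:,1]-a[1]-a[3]*(q[:,2]-.05))-.03,[.033,-.075,0,0],loss='soft_l1',f_scale=.001);print(k.sum(),f.x)
from sim import *
from car import *
q=np.array(s["joint_positions"]);print(q.round(2))
a=R.apply([0,0,1])
for b in(.03,.06,.09,.12,.15):
    q,ep,er=step(q,p-a*b,R,4);print(b,q.round(2),ep,er)
```

```text
[ 0.65690754 -0.03198253  0.06750826] 0.08333648168622385 [ 1.28561971 -0.54576408 -0.66414531]
10316 [ 0.03374613 -0.07539966  0.00056383 -0.00163082]
[ 0.89  0.37 -1.17  2.14  1.41  0.61  0.01]
0.03 [ 0.99  0.27 -1.25  2.16  1.26  0.57  0.11] 1.2453622125552645e-13 3.5775023408976555e-12
0.06 [ 1.15  0.13 -1.39  2.19  1.04  0.5   0.26] 4.16360077552489e-10 5.471148354056221e-09
0.09 [ 1.08 -0.12 -1.25  2.21  0.52  0.39  0.67] 5.067441599119618e-09 3.0241639998117765e-07
0.12 [ 0.91 -0.24 -1.06  2.22  0.24  0.42  0.89] 1.070440606863002e-09 5.1017206671232165e-08
0.15 [ 0.77 -0.32 -0.92  2.23  0.11  0.48  1.  ] 2.9537150868320937e-12 6.767985166287295e-11
```

View pics/w11.png

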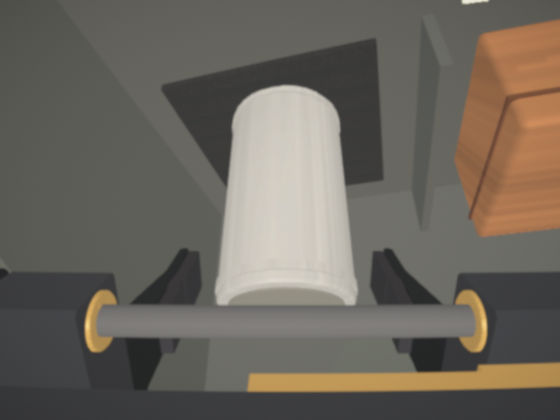

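Request:
carry_out(
  increments="0 0 0 0 0 -0.008 0.087; 0 0 0 0 0 -0.016 0.087; 0 0 0 0 0 -0.024 0.087; 0 0 0 0 0 -0.032 0.087; 0 0 0 0 0 -0.042 0.087",
)

```text
time: 22.35
ee_pos: [0.6306, -0.0244, 0.1002]
eef_rot: [0.751, 0.565, 0.206, 0.273]
ft_force: [-0.4, 0.1, 0.0]
width: 0.087
```

Request:
carry_out(
  increments="0 0 0 0 0 -0.008 0.087; 0 0 0 0 0 -0.016 0.087; 0 0 0 0 0 -0.024 0.087; 0 0 0 0 0 -0.032 0.087; 0 0 0 0 0 -0.032 0.087",
)

```text
time: 22.98
ee_pos: [0.6108, -0.0193, 0.1254]
eef_rot: [0.75, 0.565, 0.205, 0.274]
ft_force: [0.9, -0.3, 0.6]
width: 0.0872
```

Run:
```python
from h import *
p,R,s=pose();print(p,s["width"],s["ft_force"],np.round(s["joint_positions"],2),s["time"],r.camera_model("wrist")["extrinsics"][:3,3] if 0 else "")
m=r.camera_model("wrist");pic,d=r.camera("wrist");cv2.imwrite("pics/w12.png",pic)
P=cloud(m,d);C=Cz.inv().apply(P.reshape(-1,3)-HINGE)+[.125,0,.2]
k=(C[:,2]>.025)&(C[:,2]<.11)&(np.abs(C[:,1]+.075)<.04)&(C[:,0]<.05)&(C[:,0]>-.01);q=C[k]
from scipy.optimize import least_squares
f=least_squares(lambda a:np.hypot(q[:,0]-a[0]-a[2]*(q[:,2]-.05),q[:,1]-a[1]-a[3]*(q[:,2]-.05))-.03,[.033,-.075,0,0],loss='soft_l1',f_scale=.001);print(k.sum(),f.x)
k=(np.hypot(C[:,0]-.034,C[:,1]+.075)<.02)&(C[:,2]>.09);print("tin top z",np.median(C[k][:,2]))
m=r.camera_model("top");pic,d=r.camera("top");cv2.imwrite("pics/t12.png",pic);P=cloud(m,d).reshape(-1,3);C=Cz.inv().apply(P-HINGE)+[.125,0,.2]
k=(np.abs(C[:,1])<.16)&(np.abs(C[:,1])>.11)&(C[:,2]>.22)&(C[:,2]<.43)&(C[:,0]>-.08)&(C[:,0]<.12)
q=C[k];q=q[np.abs(q[:,2]-.3345+.988*q[:,0])<.02];A=np.polyfit(q[:,0],q[:,2],1);print(len(q),"lid th",np.radians(27)+np.arctan(-A[0]))
```

```text
[ 0.61079299 -0.01932423  0.12540473] 0.08721417008505523 [ 0.85583586 -0.31397771  0.62849018] [ 1.22 -0.   -1.43  2.2   0.8   0.43  0.43] 22.975 
8705 [ 0.03376543 -0.07533298 -0.00205373 -0.00034854]
tin top z 0.11646962419438597
2684 lid th 1.2520035966783452
```

View pics/w12.png

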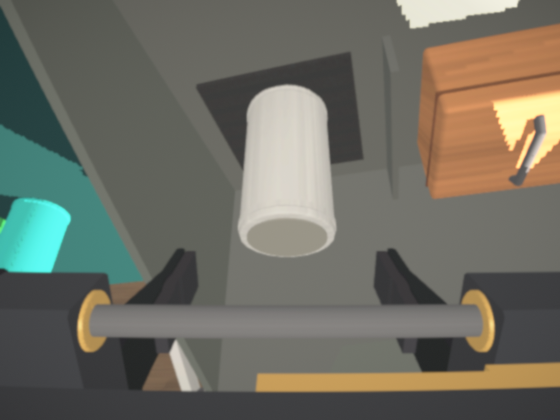

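View pics/t12.png

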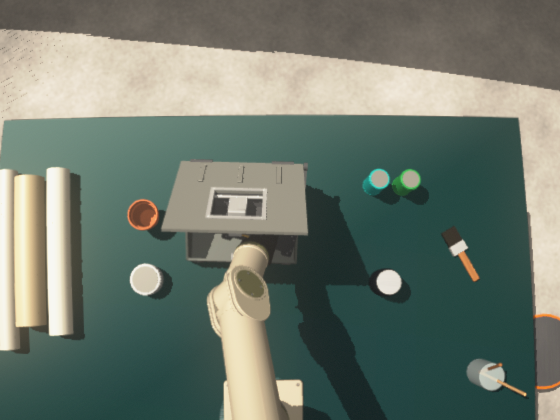

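Run:
```python
from bench import r
print(r.close_job()); s=r.read_state();print(s["time"],s["ft_force"])
```

```text
the job is handed in; nothing more can be done
None
the job is handed in; nothing more can be done
```

I pulled the paddle, raised the lid past its catch and let it down onto the stay. I then stood the tall bare-steel tin upright on the mat in the chest's right bay and handed the job in at about 23 s. `close_job()` gave no verdict.

**Last checks before hand-in:**
- **Lid:** it held itself open at 1.25 rad both right after release and at the end.
- **Tin:** it stood upright, with its centre about 11 mm towards the robot and 2 mm to the left of the mat's nominal centre. I set it towards the robot on purpose, so the gripper would clear the side wall.
- **Robot:** the open fingers were clear of the tin, and the wrist force was under about 1 N. That reading would not show an arm link touching the lid. In the pictures the links looked clear.
- **Bystanders:** the squat tin, jar and flowerpot look unmoved in the overhead picture. I did not measure the wooden case again, but nothing came near it.

**What disagreed:**
- **Fingertips:** they end about 31 mm short of the reported TCP. My first grip therefore closed above the paddle bar, and I redid it deeper.
- **Tin height:** the tin's top measured 116 mm against an expected 115 mm, within the calibration error.
- **Joint 3:** it reached the edge of its range on the way in. The tin leaned about 2 degrees at that point, and I corrected it before setting the tin down.

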